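Gauge the height of a hollow printed dental model

ROBOT

A 7-joint arm with a two-finger parallel gripper is mounted at the origin on the work surface. World frame = base frame: x ahead of the robot, y to its left, z up, the work surface at z = 0. Lengths are in m, angles in rad, forces in N, time in s.
With the tool pointing down it reaches from about 0.4 to 0.875 m from the base axis. Payload 19.3 kg.
Tool frame: the origin (TCP) lies at the very end of the fingers, on their centre line; the grasp point (between the pads) lies arm.hold_point_z behind it (arm.hold_point_z is the distance from the TCP to the grasp point, in m); z points along the fingers, y is the line along which they close (so a half turn about z gives the same grasp; the last joint's range is limited). The gripper opens to 85 mm and grips with 20 to 120 N. Pads are 22 mm wide; open, the fingers measure 114 mm over their backs; the gripper's body (76 mm by 85 mm) begins 54 mm behind the grasp point. The pads swing forward as they close: fully open they stand 13 mm farther back than shut.
Start: joints at [1.196, 0.521, -0.036, 1.599, 0.021, 1.021, -0.113], TCP at [0.188, -0.596, 0.231] pointing down, gripper open.
Joint ranges: [-2.91, 2.91], [-0.3, 2.13], [-1.5, 1.42], [0.17, 2.43], [-1.26, 4.41], [0.16, 1.93], [-2.52, 2.52]. Speed limits (rad/s): [1.89, 1.89, 2.39, 2.39, 3.01, 3.01, 3.01].

INTERFACE

Orientations are given as a rotation vector (axis times angle).
In Python, from bench import arm gives the robot as it stands.
- The arm moves only by the shell command python3 -m handwheel 'ROWS'. ROWS is JSON, a list of rows, each a list of 3 entries, a list of its own where there are three numbers: the shift along the tool's x, y, z scaled (see below), then the turn, a rotation vector about the tool's x, y, z scaled (see below), then the opening, from -1 (shut) to 1 (fully open). A call has 1 to 10 rows; each row shifts and turns the commanded pose from where the row before left it, along the tool's axes as they then stand; what a row does not reach is not made up. The controller multiplies each number of a shift by 7.5 cm and each number of a turn by 1.5 rad. A row lasts 1/10 s, in which the tool goes at most 50 mm and 8.59 degrees, less where a joint would pass 70% of its speed; a pose out of reach is approached as far as the arm can. A call with a number of a shift or a turn outside -1 to 1 is refused whole. A call with a gripper value outside its range is refused whole. The fingers move at their own pace and stop on an object; the grip force is fixed at half the most. Time passes only in rows, so rows that do not move let the fingers close. It gives the time, the measured TCP pose, the force, the opening and the grip force at its end, in the units of the state.
- arm.observe(): the state, without advancing time (a new reading comes with each control period).
- arm.camera(name): name is "scene" or "top" or "wrist"; returns a dict with "color" (400x640x3 uint8, blue, green, red), "fx", "fy", "cx", "cy" (pixels), "origin" and "rotation" of the camera in the world. Camera axes: x right, y up, looking along -z (the intrinsics and any distortion apply to the point x, -y, -z); pixel columns grow to the right and rows downward; lengths in m; the calibration is good to about 2 mm. A picture is of the moment at which its call begins. There is no depth.
- arm.sign_off(): hands the job in; it is judged then, once.
The state is a dict: "clock": time; "qpos": joint angles; "joint_velocities": joint speeds; "joint_torque": joint torques, N m; "ee_pos": TCP position; "orientation": TCP orientation; "force": force on the tool from outside, world axes, zero at the start; "ft_torque": the same for the moment, N m; "opening": opening from 0.0 (shut) to 1.0 (fully open); "grasp_force": force on a finger pad.
Only numpy, scipy, OpenCV 4.12 (cv2) and the standard library are available. Lean on these libraries where they do the work, as an engineer would, in place of code of your own. Each camera call takes 0.05 s, during which the arm holds its last target. There are 200 camera calls.

TASK

The hollow printed arch model lies teeth-down on the mat, its open base up. Turn it over and stand it on its open base, teeth up, on the stone plate; then stand the bridge gauge over it, both soles flat on the plate and the round foot centred over the model, resting on its teeth, so that it reads the height, and leave it there. Set both down gently, without dropping or toppling either, and leave the other printed parts and the bottles where they are.

Things in the scene. Friction and masses are not known exactly. Their poses are not given: they have to be found in the camera images.
- model: Hollow printed arch model to be gauged: tan, cup-like, open base, 64 mm long, 60 wide, 44 high, 90 g. Origin: middle of length and width, in the plane of the tooth tips. z points from the teeth out of the open base: up at the start, straight down when it stands teeth up. x runs from flat heel (-32 mm) to round front (+32 mm); at the start it points to the robot's left (+y) within about 25 degrees.
- model_rim (a point): Centre of the model's open rim, 44 mm along the model's z from its origin. Walls are 3.5 mm thick. The side walls y = +-30 mm are flat and parallel over x = -32 to +2 mm and z = 11 to 44 mm; ahead of that the outline is a 30 mm radius about x = 2 mm. The beige teeth (z = 0 to 12 mm) are set in by 2 mm or more.
- model_heel (a point): Middle of the model's flat heel wall: x = -32, y = 0, z = 27.5 mm in the model's frame. The wall is flat and square to the rim, 60 mm wide, over z = 11 to 44 mm: the model can stand on its heel (x up).
- gauge: Bridge gauge, a loose self-standing arch 156 mm wide, 162 high, 0.56 kg: two steel soles (70 mm in x, 20 in y, centred at y = +-68, 116 mm clear between them), two legs, an aluminium beam 30 mm thick (80 to 98 mm up), a black head with a display. Origin: midway between the soles, at their undersides; z up, y along the beam, the display looks to -x.
- gauge_head (a point): Centre of the gauge's black head, where it is held: 130 mm above the soles. The head is 30 mm in x, 50 mm in y, 64 mm high (98 to 162 mm above the soles).
- foot_sole (a point): Centre of the underside of the gauge's round steel foot (48 mm diameter), which hangs from a sprung slide on the gauge's z axis, midway between the legs.
- gauge_foot (a joint): Reading of the gauge in m: how far its foot is pushed up above the plane of the soles. 0 with nothing under it (foot level with the soles), 0.044 when it stands truly over the model; at most 0.055. A light spring pushes the foot down: 1 N at 0, 2.1 N at 0.044; its weight adds 0.6 N.
- plate: The dark stone checking plate, fixed to the bench: 300 mm (x) by 200 mm (y), top 25 mm above the bench. Origin: centre of its underside, z up.
- mat: The tan silicone mat with a dark border, fixed: 340 mm (x) by 240 mm (y), 3 mm thick, on which the printed parts lie. Origin: centre of its underside.
- solid_model: Bystander on the mat: solid tan arch model, teeth up, 64 by 58 mm, 35 mm high. Origin: centre of its underside.
- quadrant_model: Bystander on the mat: small tan four-tooth model, 50 mm (x) by 28 mm (y), 30 mm high. Origin: centre of its underside.
- aligner: Bystander on the mat: low clear arch, about 58 by 60 mm, 10 mm high. Origin: at its underside, in the middle of the arch.
- wash_bottle: Bystander beyond the plate: white bottle, 68 mm diameter, 170 mm high. Origin: centre of its underside.
- resin_bottle: Bystander beyond the plate: amber bottle, 72 mm diameter, 160 mm high. Origin: centre of its underside.
There are look-alikes about, which are no part of the job. Several things have the shape of the gauge; the one meant has the colours described above.

How it is judged:
On the way:
1. the model stands teeth up on its open base on the plate, let go (angle between model's own z axis and vertical above 3.09 rad and z of model_rim in the frame of plate between 0.0235 and 0.0275 m and x of model_rim in the frame of plate between -0.125 and 0.125 m and y of model_rim in the frame of plate between -0.075 and 0.075 m and linear speed of model below 0.02 m/s and contact force between the fingers and model below 0.1 N), for 0.3 s.
At the end, for the whole second after the job is handed in: The model stands on its open rim on the plate, teeth up (within 3 degrees), wholly on the plate; the gauge stands over it, upright within 1.7 degrees, soles on the plate (within 2.5 mm), foot centre within 15 mm of the model's centre, reading 44 mm within 1.5 mm; both at rest (angle between model's own z axis and vertical above 3.09 rad and z of model_rim in the frame of plate between 0.0235 and 0.0275 m and x of model_rim in the frame of plate between -0.125 and 0.125 m and y of model_rim in the frame of plate between -0.075 and 0.075 m and angle between gauge's own z axis and vertical below 0.03 rad and z of gauge in the frame of plate between 0.0235 and 0.0275 m and value of joint gauge_foot between 0.0425 and 0.0455 m and horizontal distance between foot_sole and model below 0.015 m and linear speed of each of model, gauge below 0.02 m/s); the robot touches nothing.
It fails at once if the model falls or topples (over 0.5 m/s while the gripper does not touch it) (contact force between the fingers and model below 0.05 N and linear speed of model above 0.5 m/s).
It fails at once if the gauge falls or topples (over 0.5 m/s while the gripper does not touch it, or tipped over 40 degrees) ((contact force between the fingers and gauge below 0.05 N and linear speed of gauge above 0.5 m/s) or angle between gauge's own z axis and vertical above 0.7 rad).
It fails at once if the gauge bears on the model with more than 20 N (contact force between gauge and model above 20 N).
It fails at once if one of the other things is moved by more than 30 mm (distance of any of solid_model, quadrant_model, aligner, wash_bottle, resin_bottle from where it was at the start of the episode above 0.03 m).
It also fails if it takes over 72 s, if anything falls off the work surface, if the arm or the gripper's body presses on something with over 40 N, if the wrist force passes 120 N, or if a joint passes its speed limit or range.

## Working session

There is one attempt and no reset: what is moved stays moved. The work goes in short steps, Python scripts to look and compute and a shell command to move; the robot and the scene stay as the last step left them, time stands still between calls to the robot, and variables do not carry over. Pictures are saved under pics/ and viewed, at most 10 in all, crops included, and the job is handed in when it is done.

```bash
ls; mkdir -p pics; python3 - <<'E'
from bench import arm
import cv2
s=arm.observe(); print(s, arm.hold_point_z)
for n in("scene","top"):
    c=arm.camera(n); cv2.imwrite(f"pics/{n}0.png",c["color"]); print(n,{k:v for k,v in c.items() if k!="color"})
E
```

```text
pics
{'clock': 0.0, 'qpos': array([ 1.1957935 ,  0.52202663, -0.03632324,  1.60000279,  0.0211878 ,
        1.02110772, -0.11281088]), 'joint_velocities': array([-1.04013017e-03, -4.42002524e-04, -3.29269585e-05,  1.45573765e-03,
        3.57798938e-04, -3.68202656e-04, -4.38972552e-04]), 'joint_torque': array([-1.76368743e-03, -9.27115846e+01,  1.97728246e+00, -3.69933665e+01,
        1.74145232e-02,  8.10366852e-03, -4.52430481e-05]), 'ee_pos': array([ 0.18742825, -0.59587619,  0.23071978]), 'orientation': array([-3.10406736e+00, -4.76711933e-01,  3.92283342e-04]), 'force': array([ 0.46385018,  0.28244079, -0.06897179]), 'ft_torque': array([ 0.00113637, -0.00777832, -0.07827734]), 'grasp_force': 0.0, 'opening': 1.0003989909357718} 0.0187
scene {'fx': 412.9936081494056, 'fy': 412.9936081494056, 'cx': 317.3459607342438, 'cy': 195.15793478034635, 'origin': array([1.00594145, 0.31467806, 0.96081979]), 'rotation': array([0.28562743, 0.69985   , 2.26266975])}
top {'fx': 377.7505616882108, 'fy': 377.7505616882108, 'cx': 312.6892269896479, 'cy': 200.1356939441539, 'origin': array([ 0.38869071, -0.11722564,  1.12221584]), 'rotation': array([ 0.15294427, -0.14565515, -1.58862827])}
```

View pics/scene0.png

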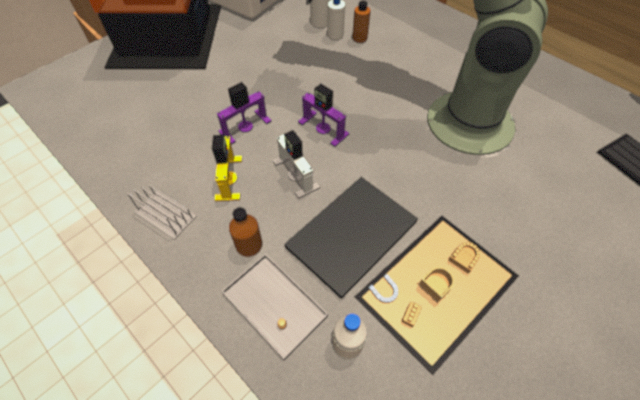

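View pics/top0.png

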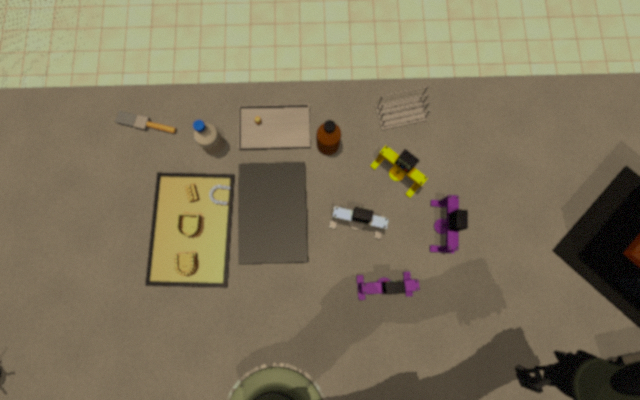

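The candidates, by pixel in the top picture:
- **Gauges:** silver at (360,218), yellow at (400,170), purple at (450,225) and purple at (388,287). The aluminium and steel description fits the silver one.
- **Models:** (190,225), (187,263) and the small one at (193,193). The open hollow one appears to be (190,225).

I'll check both choices in one close crop.

```bash
cat > h.py <<'E'
import numpy as np, cv2
from scipy.spatial.transform import Rotation as R
def ray(c,u,v,z):
    d=R.from_rotvec(c["rotation"]).apply([(u-c["cx"])/c["fx"],-(v-c["cy"])/c["fy"],-1])
    o=np.array(c["origin"]); return o+d*(z-o[2])/d[2]
def proj(c,P):
    p=R.from_rotvec(c["rotation"]).inv().apply(np.atleast_2d(P)-c["origin"])
    return np.c_[c["cx"]-c["fx"]*p[:,0]/p[:,2], c["cy"]+c["fy"]*p[:,1]/p[:,2]]
def tool(s,Pt,Rt=None):
    "world TCP target -> shift in tool axes/0.075, turn/1.5"
    r=R.from_rotvec(s["orientation"]); 
    out=[r.inv().apply(np.array(Pt)-s["ee_pos"])/.075]
    if Rt is not None: out.append((r.inv()*Rt).as_rotvec()/1.5)
    return out
E
python3 - <<'E'
from bench import arm
import cv2,numpy as np,pickle
t=arm.camera("top");s=arm.camera("scene"); pickle.dump((t,s),open("c.pkl","wb"))
r=lambda im,x,y,w,h:cv2.resize(im[y:y+h,x:x+w],(400,300),interpolation=cv2.INTER_CUBIC)
T,S=t["color"],s["color"]
cv2.imwrite("pics/crop.png",np.vstack([np.hstack([r(T,140,180,120,90),r(T,310,180,100,75)]),np.hstack([r(S,380,225,120,90),r(S,245,120,100,75)])]))
E
```

```text
(no output)
```

View pics/crop.png

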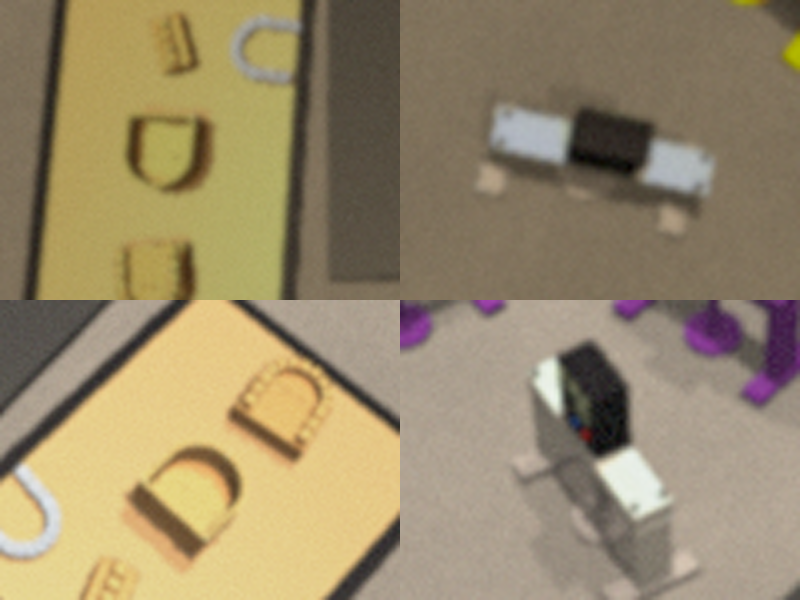

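The crops confirm silver-white with a black head is the described gauge, at top pixel (360,218). The hollow open-topped model is at top (190,225) and scene (437,283), but its round end seems to face a different way than described. I'll measure its outline with numbers and look closer.

```bash
python3 - <<'E'
import pickle,numpy as np
from h import *
t,s=pickle.load(open("c.pkl","rb"))
# top crop: px=140+x/3.333 ; gauge crop px=310+x/4
f=lambda x,y:(140+x*.3,180+y*.3)
g=lambda x,y:(310+x*.25,180+y*.25)
for n,p,z in [("flatL",f(130,118),.047),("flatR",f(200,118),.047),("round",f(168,188),.047),("L",f(127,150),.047),("R",f(208,150),.047),("solid",f(160,285),.03),("beamTL",g(493,103),.098),("bTR",g(715,165),.098),("bBR",g(708,195),.098),("bBL",g(490,145),.098),("headTL",g(583,108),.162),("headTR",g(652,122),.162),("soleL",g(490,180),0),("soleR",g(672,222),0)]:
    if 'b' in n[:1] or 'h' in n[:1] or 's'==n[0] and 'ole' in n: p=(p[0]-100,p[1])
    print(n,np.round(p,1),ray(t,*p,z).round(3))
f=lambda x,y:(380+x*.3,225+(y-300)*.3)
for n,p,z in [("sFlatL",f(132,487),.047),("sFlatR",f(205,540),.047),("sround",f(235,460),.047)]: print(n,ray(s,*p,z).round(3))
for n,p in [("plate",(240,163)),("plate",(306,163)),("plate",(308,263)),("plate",(239,264))]: print(n,ray(t,*p,.025).round(3))
for n,p in [("mat",(158,174)),("m",(234,174)),("m",(227,286)),("m",(148,285))]: print(n,ray(t,*p,.003).round(3))
q=arm=None
E
```

```text
flatL [179.  215.4] [0.559 0.272 0.047]
flatR [200.  215.4] [0.558 0.211 0.047]
round [190.4 236.4] [0.498 0.236 0.047]
L [178.1 225. ] [0.532 0.273 0.047]
R [202.4 225. ] [0.53  0.203 0.047]
solid [188.  265.5] [0.417 0.246 0.03 ]
beamTL [333.2 205.8] [ 0.568 -0.171  0.098]
bTR [388.8 221.2] [ 0.522 -0.321  0.098]
bBR [387.  228.8] [ 0.501 -0.315  0.098]
bBL [332.5 216.2] [ 0.539 -0.168  0.098]
headTL [355.8 207. ] [ 0.552 -0.225  0.162]
headTR [373.  210.5] [ 0.542 -0.269  0.162]
soleL [332.5 225. ] [ 0.527 -0.172  0.   ]
soleR [378.  235.5] [ 0.493 -0.306  0.   ]
sFlatL [0.572 0.216 0.047]
sFlatR [0.568 0.275 0.047]
sround [0.504 0.256 0.047]
plate [0.719 0.102 0.025]
plate [ 0.714 -0.097  0.025]
plate [ 0.416 -0.097  0.025]
plate [0.418 0.101 0.025]
mat [0.696 0.358 0.003]
m [0.691 0.125 0.003]
m [0.356 0.139 0.003]
m [0.364 0.369 0.003]
```

```bash
python3 -m handwheel '[[[0.388,-0.246,-0.089],[0,0,0],1],[[0.388,-0.246,-0.089],[0,0,0],1],[[0.388,-0.246,-0.089],[0,0,0],1],[[0.388,-0.246,-0.089],[0,0,0],1],[[0.388,-0.246,-0.089],[0,0,0],1],[[0.388,-0.246,-0.089],[0,0,0],1],[[0.388,-0.246,-0.089],[0,0,0],1],[[0.388,-0.246,-0.089],[0,0,0],1],[[0.388,-0.246,-0.089],[0,0,0],1],[[0.388,-0.246,-0.089],[0,0,0],1]]'
python3 - <<'E'
from bench import arm
from h import *
print(tool(arm.observe(),[.47,.24,.33],R.from_matrix(np.diag([1,-1,-1.]))))
E
```

```text
clock: 1.2
ee_pos: [0.4104, -0.3317, 0.2983]
orientation: [3.105, 0.477, -0.0]
force: [0.8, 0.1, 0.1]
opening: 0.998
grasp_force: 0.0
[array([ 3.04422587, -7.03269802, -0.42235962]), array([2.03545545e-05, 2.38764162e-05, 2.03146595e-01])]
```

```bash
python3 -m handwheel '[[[0.217,-0.502,-0.03],[0,0,0],1],[[0.217,-0.502,-0.03],[0,0,0],1],[[0.217,-0.502,-0.03],[0,0,0],1],[[0.217,-0.502,-0.03],[0,0,0],1],[[0.217,-0.502,-0.03],[0,0,0],1],[[0.217,-0.502,-0.03],[0,0,0],1],[[0.217,-0.502,-0.03],[0,0,0],1],[[0.217,-0.502,-0.03],[0,0,0],1],[[0.217,-0.502,-0.03],[0,0,0],1],[[0.217,-0.502,-0.03],[0,0,0],1]]'
python3 -m handwheel '[[[0.217,-0.502,-0.03],[0,0,0],1],[[0.217,-0.502,-0.03],[0,0,0],1],[[0.217,-0.502,-0.03],[0,0,0],1],[[0.217,-0.502,-0.03],[0,0,0],1],[[0,0,0],[0,0,0.07],1],[[0,0,0],[0,0,0.07],1],[[0,0,0],[0,0,0.063],1],[[0,0,0],[0,0,0],1]]'
python3 - <<'E'
from bench import arm
from h import *
import pickle
c=arm.camera("wrist"); pickle.dump(c,open("w.pkl","wb"));cv2.imwrite("pics/w1.png",c["color"]); print(c["origin"],c["fx"])
print(arm.observe()["qpos"])
E
```

```text
clock: 2.2
ee_pos: [0.4519, 0.0767, 0.3208]
orientation: [3.105, 0.477, 0.001]
force: [0.8, -0.8, 0.4]
opening: 1.001
grasp_force: 0.0
clock: 3.0
ee_pos: [0.4688, 0.2384, 0.3294]
orientation: [3.141, -0.002, -0.0]
force: [-0.8, 0.2, 0.4]
opening: 1.0
grasp_force: 0.0
[0.54865399 0.23943912 0.47220853] 326.9610370040237
[-0.20898434  0.29626211 -0.47596957  1.7116034   0.14595132  1.16907501
 -2.29289877]
```

View pics/w1.png

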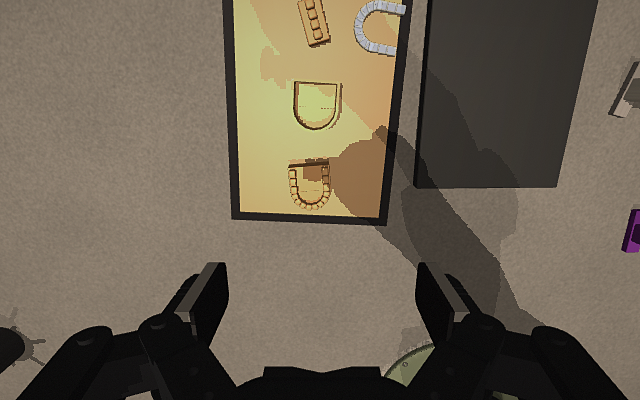

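The wrist view shows the hollow model with its heel edge at the top, from (294,82) to (341,83), and its round front at the bottom, around (317,130). So its x axis points toward the robot (world -x), not +y as the description says. I'll go with the pictures and fit the outline numerically.

```bash
python3 - <<'E'
from h import *
import pickle
from scipy.optimize import least_squares
c=pickle.load(open("w.pkl","rb"))
print([ray(c,*p,.047).round(4) for p in [(294,82),(341,83),(317,130)]])
im=c["color"]; g=cv2.GaussianBlur(cv2.cvtColor(im,cv2.COLOR_BGR2GRAY),(0,0),1).astype(float)
gx=cv2.Sobel(g,cv2.CV_64F,1,0);gy=cv2.Sobel(g,cv2.CV_64F,0,1);m=np.hypot(gx,gy)
def outl(x,y,a):
    th=np.linspace(-np.pi/2,np.pi/2,60)
    P=np.r_[np.c_[.002+.03*np.cos(th),.03*np.sin(th)],np.c_[np.full(40,-.032),np.linspace(-.03,.03,40)],np.c_[np.linspace(-.032,0,25),np.full(25,.03)],np.c_[np.linspace(-.032,0,25),np.full(25,-.03)]]
    q=P*[1,-1]  # mirrored harmless (symmetric)
    r=np.array([[np.cos(a),-np.sin(a)],[np.sin(a),np.cos(a)]])
    return np.c_[q@r.T+[x,y],np.full(len(q),.047)]
best=[]
def sc(x,y,a):
    p=proj(c,outl(x,y,a)).astype(np.float32)
    return cv2.remap(m.astype(np.float32),p[:,0],p[:,1],cv2.INTER_LINEAR).mean()
x0,y0=.528,.24
for dx in np.arange(-.015,.0151,.001):
  for dy in np.arange(-.015,.0151,.001):
    for a in np.radians(np.arange(160,201,2)): best.append((sc(x0+dx,y0+dy,a),x0+dx,y0+dy,np.degrees(a)))
best.sort(reverse=True); print(np.round(best[:8],4))
b=best[0]; o=cv2.resize(im[20:220,220:420],None,fx=3,fy=3,interpolation=cv2.INTER_NEAREST)
for u,v in proj(c,outl(b[1],b[2],np.radians(b[3]))): cv2.circle(o,(int((u-220+.5)*3),int((v-20+.5)*3)),1,(255,0,0),-1)
cv2.imwrite("pics/fit.png",o)
E
```

```text
[array([0.5618, 0.2731, 0.047 ]), array([0.5605, 0.2155, 0.047 ]), array([0.504 , 0.2453, 0.047 ])]
[[175.4296   0.53     0.245  178.    ]
 [170.9479   0.531    0.245  178.    ]
 [169.6988   0.53     0.246  176.    ]
 [164.8858   0.53     0.245  176.    ]
 [163.6816   0.531    0.245  180.    ]
 [162.1374   0.536    0.246  174.    ]
 [160.2728   0.534    0.245  178.    ]
 [160.2455   0.535    0.245  178.    ]]
```

View pics/fit.png

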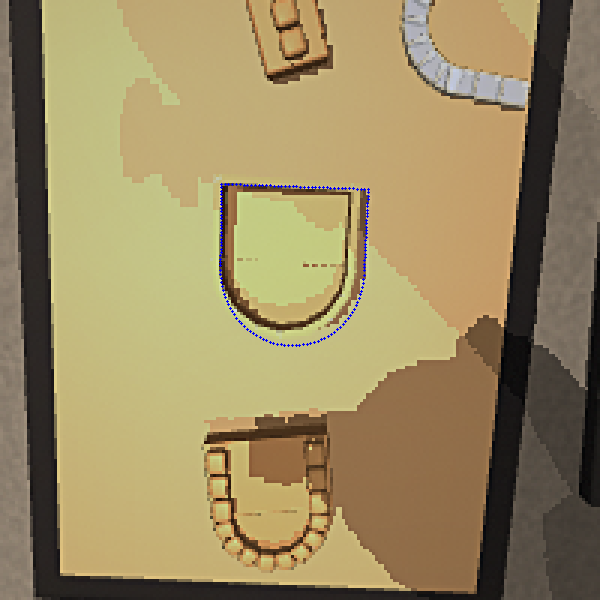

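The blue outline fits the rim: model at about (0.530, 0.245), with its x axis at 178°. The plan is two tumbles of 90° each, gripping the side walls with the tool tilted ±45° or so:
1. Mat to heel, standing on the plate.
2. Heel to open rim.

```bash
cat >> h.py <<'E'
def ori(tilt,yaw=0):
    "tool pointing down, tilted tilt deg so that it points outward (+x), y along -Y"
    return R.from_euler('z',yaw,degrees=True)*R.from_euler('y',-tilt,degrees=True)*R.from_matrix(np.diag([1,-1,-1.]))
E
python3 - <<'E'
from bench import arm
from h import *
s=arm.observe(); Rt=ori(40,-2); d=Rt.apply([0,0,1]); print(d)
G=np.array([.535,.245,.033]); T=G+.0187*d
print(*tool(s,T-.1*d,Rt)); s2=dict(s,ee_pos=T-.1*d,orientation=Rt.as_rotvec()); print(T,T-.1*d)
E
```

```text
[ 0.64239604 -0.02243296 -0.76604444]
[ 0.18600539 -0.11329426  3.12290437] [-0.00856916  0.465414    0.02388019]
[0.54701281 0.2445805  0.01867497] [0.4827732  0.2468238  0.09527941]
```

```bash
python3 -m handwheel '[[[0,0,0],[-0.0017,0.093,0.0048],1],[[0,0,0],[-0.0017,0.093,0.0048],1],[[0,0,0],[-0.0017,0.093,0.0048],1],[[0,0,0],[-0.0017,0.093,0.0048],1],[[0,0,0],[-0.0017,0.093,0.0048],1],[[0,0,0],[0,0,0],1]]'
python3 - <<'E'
from bench import arm
from h import *
s=arm.observe(); Rt=ori(40,-2); d=Rt.apply([0,0,1])
T=np.array([.547,.2446,.0187])
print(s["qpos"],*tool(s,T-.1*d,Rt))
E
```

```text
clock: 3.65
ee_pos: [0.4706, 0.2386, 0.318]
orientation: [3.066, -0.008, 0.501]
force: [0.3, 0.2, -0.3]
opening: 1.0
grasp_force: 0.0
[-0.72727669  0.14857109 -0.00610889  1.96031648  0.32805845  0.83902794
 -2.50580266] [-0.79137589 -0.21046069  2.86087114] [0.01156266 0.24913039 0.02515798]
```

Joint 7 is near its limit, so I'll make a half turn about the tool axis, which gives the same grasp.

```bash
python3 -m handwheel '[[[0,0,0],[0,0,-0.1],1],[[0,0,0],[0,0,-0.1],1],[[0,0,0],[0,0,-0.1],1],[[0,0,0],[0,0,-0.1],1],[[0,0,0],[0,0,-0.1],1],[[0,0,0],[0,0,-0.1],1],[[0,0,0],[0,0,-0.1],1],[[0,0,0],[0,0,-0.1],1],[[0,0,0],[0,0,-0.1],1],[[0,0,0],[0,0,-0.1],1]]'
python3 -m handwheel '[[[0,0,0],[0,0,-0.1],1],[[0,0,0],[0,0,-0.1],1],[[0,0,0],[0,0,-0.1],1],[[0,0,0],[0,0,-0.1],1],[[0,0,0],[0,0,-0.1],1],[[0,0,0],[0,0,-0.1],1],[[0,0,0],[0,0,-0.1],1],[[0,0,0],[0,0,-0.1],1],[[0,0,0],[0,0,-0.1],1],[[0,0,0],[0,0,-0.1],1]]'
cat >> h.py <<'E'
def ori(tilt,yaw=0):
    "tool x along -X, y along +Y when down; tilted so it points outward (+x) by tilt"
    return R.from_euler('z',yaw,degrees=True)*R.from_euler('y',-tilt,degrees=True)*R.from_matrix(np.diag([-1,1,-1.]))
def plan(T,Rt,n):
    "print equal rows: shift with rotation first done, and turn"
    from bench import arm
    s=arm.observe(); r=R.from_rotvec(s["orientation"]); print("q",s["qpos"].round(2))
    w=(r.inv()*Rt).as_rotvec(); print("turn/n",(w/1.5/n).round(4),"shift after turn total",(Rt.inv().apply(np.array(T)-s["ee_pos"])/.075).round(3))
E
python3 - <<'E'
from h import *
Rt=ori(35,-2); d=Rt.apply([0,0,1]); G=np.array([.535,.245,.033]); T=G+.0187*d; print(T)
plan(T-.1*d,Rt,2)
E
```

```text
clock: 4.65
ee_pos: [0.4718, 0.2372, 0.3185]
orientation: [2.11, 1.959, 0.309]
force: [0.3, -0.0, 0.5]
opening: 1.0
grasp_force: 0.0
clock: 5.65
ee_pos: [0.4718, 0.2372, 0.3186]
orientation: [0.204, 2.809, -0.017]
force: [0.4, -0.9, 0.2]
opening: 0.998
grasp_force: 0.0
[0.54571935 0.24462567 0.01768186]
q [-0.43  0.16 -0.34  1.95  0.4   0.87  0.43]
turn/n [-0.0129 -0.095  -0.0341] shift after turn total [1.497 0.134 2.516]
```

```bash
python3 -m handwheel '[[[0,0,0],[-0.0129,-0.095,-0.0341],1],[[0,0,0],[-0.0129,-0.095,-0.0341],1],[[0.25,0.022,0.419],[0,0,0],1],[[0.25,0.022,0.419],[0,0,0],1],[[0.25,0.022,0.419],[0,0,0],1],[[0.25,0.022,0.419],[0,0,0],1],[[0.25,0.022,0.419],[0,0,0],1],[[0.25,0.022,0.419],[0,0,0],1],[[0,0,0],[0,0,0],1],[[0,0,0],[0,0,0],1]]'
python3 - <<'E'
from h import *
plan([.5457,.2446,.0177],ori(35,-2),1)
from bench import arm
c=arm.camera("scene"); im=c["color"][170:400,330:570]; cv2.imwrite("pics/s2.png",cv2.resize(im,(626,600),interpolation=cv2.INTER_CUBIC))
E
```

```text
clock: 6.65
ee_pos: [0.483, 0.2456, 0.0991]
orientation: [0.072, 2.558, -0.02]
force: [0.4, -0.1, -0.2]
opening: 0.994
grasp_force: 0.0
q [-0.66  0.54 -0.24  2.3   1.72  0.57 -0.96]
turn/n [-0.0074 -0.0189 -0.012 ] shift after turn total [-0.063  0.016  1.368]
```

View pics/s2.png

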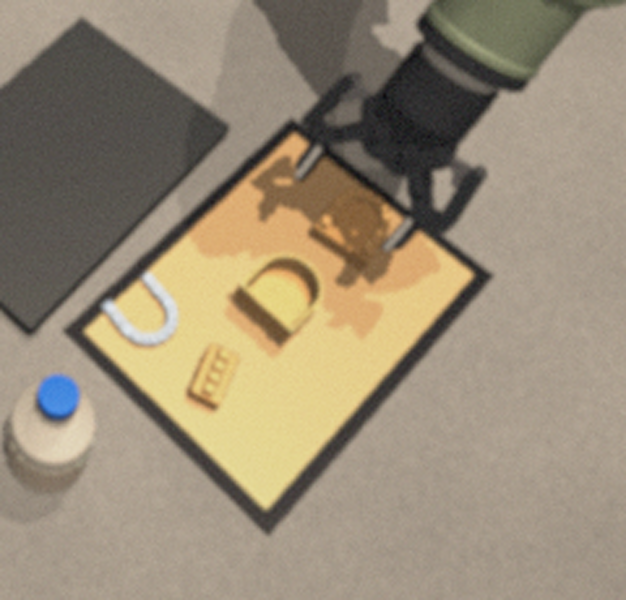

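The fingers straddle the line to the model and the way in is clear. Advancing along the tool axis.

```bash
python3 -m handwheel '[[[0,0,0],[-0.0074,-0.0189,-0.012],1],[[-0.016,0.004,0.274],[0,0,0],1],[[-0.016,0.004,0.274],[0,0,0],1],[[-0.016,0.004,0.274],[0,0,0],1],[[-0.016,0.004,0.274],[0,0,0],1],[[0,0,0.274],[0,0,0],1],[[0,0,0],[0,0,0],1],[[0,0,0],[0,0,0],1]]'
python3 - <<'E'
from h import *
plan([.5457,.2446,.0177],ori(35,-2),1)
E
```

```text
clock: 7.5
ee_pos: [0.5464, 0.2452, 0.0195]
orientation: [0.045, 2.527, -0.012]
force: [-0.8, -0.3, -0.0]
opening: 0.998
grasp_force: 0.0
q [-0.56  0.77 -0.25  2.21  2.05  0.64 -1.15]
turn/n [ 0.0008  0.002  -0.0009] shift after turn total [ 0.021 -0.008  0.015]
```

Close the fingers.

```bash
python3 -m handwheel '[[[0,0,0],[0,0,0],-1],[[0,0,0],[0,0,0],-1],[[0,0,0],[0,0,0],-1],[[0,0,0],[0,0,0],-1],[[0,0,0],[0,0,0],-1],[[0,0,0],[0,0,0],-1],[[0,0,0],[0,0,0],-1],[[0,0,0],[0,0,0],-1]]'
python3 - <<'E'
from h import *
plan([.48,.245,.15],ori(35,0),1)
E
```

```text
clock: 8.3
ee_pos: [0.5458, 0.2457, 0.0192]
orientation: [0.044, 2.527, -0.012]
force: [-11.9, -2.6, 23.2]
opening: 0.695
grasp_force: 58.8
q [-0.56  0.77 -0.25  2.21  2.05  0.64 -1.16]
turn/n [-0.0121  0.0024 -0.0192] shift after turn total [-0.281 -0.009 -1.932]
```

The model is gripped: opening 0.695 is about 59 mm. Lifting it.

```bash
python3 - <<'E'
from h import *
from bench import arm
s=arm.observe(); print(tool(s,s["ee_pos"]+[0,0,.15]))
s2=dict(s,ee_pos=np.array(s["ee_pos"])+[0,0,.15]); print(tool(s2,[.52,.03,.2]))
E
```

```text
[array([-1.15296115,  0.00328009, -1.63421841])]
[array([-0.037938  , -2.88516064, -0.48099405])]
```

```bash
python3 -m handwheel '[[[-0.06,0,-0.08],[0,0,0],-1],[[-0.11,0,-0.155],[0,0,0],-1],[[-0.246,0,-0.35],[0,0,0],-1],[[-0.246,0,-0.35],[0,0,0],-1],[[-0.246,0,-0.35],[0,0,0],-1],[[-0.246,0,-0.35],[0,0,0],-1],[[0,-0.25,-0.04],[0,0,0],-1],[[0,-0.35,-0.06],[0,0,0],-1],[[0,-0.4,-0.06],[0,0,0],-1],[[0,-0.4,-0.06],[0,0,0],-1]]'
python3 -m handwheel '[[[0,-0.4,-0.06],[0,0,0],-1],[[0,-0.4,-0.06],[0,0,0],-1],[[0,-0.4,-0.06],[0,0,0],-1],[[0,-0.25,-0.06],[0.003,0.03,0],-1],[[0,0,0],[0,0.09,0],-1],[[0,0,0],[0,0.09,0],-1],[[0,0,0],[0,0.09,0],-1],[[0,0,0],[0,0.09,0],-1],[[0,0,0],[0,0,0],-1]]'
python3 - <<'E'
from h import *
plan([.52,.0,.2],ori(-55,0),8)
from bench import arm
print(arm.observe()["force"])
E
```

```text
clock: 9.3
ee_pos: [0.5323, 0.1398, 0.1818]
orientation: [0.043, 2.529, -0.011]
force: [0.7, -0.1, -0.3]
opening: 0.694
grasp_force: 64.8
clock: 10.2
ee_pos: [0.5307, 0.0139, 0.198]
orientation: [0.086, 2.656, -0.118]
force: [0.6, 0.6, -1.5]
opening: 0.691
grasp_force: 64.8
q [-0.24  0.26 -0.04  2.27  0.95  0.29  0.35]
turn/n [-0.0043  0.1201 -0.0087] shift after turn total [ 0.104 -0.186  0.102]
[ 0.64872192  0.60337109 -1.53655276]
```

The tool axis lags while the wrist untwists, so I'll keep turning in smaller steps.

```bash
python3 -m handwheel '[[[0,0,0],[-0.003,0.06,-0.005],-1],[[0,0,0],[-0.003,0.06,-0.005],-1],[[0,0,0],[-0.003,0.06,-0.005],-1],[[0,0,0],[-0.003,0.06,-0.005],-1],[[0,0,0],[-0.003,0.09,-0.005],-1],[[0,0,0],[-0.003,0.09,-0.005],-1],[[0,0,0],[-0.003,0.09,-0.005],-1],[[0,0,0],[-0.003,0.09,-0.005],-1]]'
python3 - <<'E'
from h import *
plan([.52,.0,.2],ori(-55,0),6)
E
```

```text
clock: 11.0
ee_pos: [0.5322, 0.0086, 0.1975]
orientation: [-0.059, -2.763, 0.074]
force: [-0.1, 0.2, -0.7]
opening: 0.696
grasp_force: 64.8
q [ 0.1   0.65 -0.35  1.56  0.17  1.36  1.23]
turn/n [-0.0031  0.0648 -0.007 ] shift after turn total [ 0.12  -0.115  0.114]
```

```bash
python3 -m handwheel '[[[0,0,0],[-0.0031,0.065,-0.007],-1],[[0,0,0],[-0.0031,0.065,-0.007],-1],[[0,0,0],[-0.0031,0.065,-0.007],-1],[[0,0,0],[-0.0031,0.065,-0.007],-1],[[0,0,0],[-0.0031,0.065,-0.007],-1],[[0,0,0],[-0.0031,0.065,-0.007],-1],[[0,0,0],[0,0,0],-1]]'
cat >> h.py <<'E'
R0=R.from_rotvec([0.044,2.527,-0.012]); p0=np.array([.5458,.2457,.0192])
M0=R.from_matrix(np.array([[-1,0,0],[0,-1,0],[0,0,1.]]).T)  # model x=-X,y=-Y,z=up; yaw as gripped
yaw=np.degrees(np.arctan2(*R0.apply([0,1,0])[[1,0]]))-90
M0=R.from_euler('z',yaw,degrees=True)*M0
relR=R0.inv()*M0; relp=R0.inv().apply(np.array([.530,.2452,.003])-p0)
def tcp_for(Mp,MR,relR=relR,relp=relp):
    Rt=MR*relR.inv(); return np.array(Mp)-Rt.apply(relp),Rt
MUP=R.from_matrix(np.array([[0,0,1],[0,-1,0],[1,0,0.]]).T) # x up, z to +X
E
python3 - <<'E'
from h import *
print(yaw, relp)
# heel centre point (-.032,0,.0275) at (.53,0,.035)
Mp=np.array([.53,0,.035])-MUP.apply([-.032,0,.0275]); T,Rt=tcp_for(Mp,MUP); print(T, Rt.apply([0,0,1])); plan(T,Rt,1)
E
```

```text
clock: 11.7
ee_pos: [0.5262, 0.0073, 0.1898]
orientation: [-0.003, -2.227, 0.016]
force: [-0.3, 0.4, -1.3]
opening: 0.692
grasp_force: 64.8
-1.9695126209092138 [ 0.02222613 -0.00106549  0.00414653]
[0.5187     0.00104271 0.05122652] [-0.81720466  0.00114893 -0.57634644]
q [-0.01  0.96 -0.15  1.19  0.01  1.9   1.41]
turn/n [-0.0076  0.0277 -0.005 ] shift after turn total [-1.453 -0.084  1.147]
```

```bash
python3 - <<'E'
from h import *
from bench import arm
print(tool(arm.observe(),[.4587,.001,.08]))
E
```

```text
[array([-0.61242111, -0.06287438,  1.60717892])]
```

```bash
python3 -m handwheel '[[[-0.1,-0.01,0.27],[0,0,0],-1],[[-0.1,-0.01,0.27],[0,0,0],-1],[[-0.1,-0.01,0.27],[0,0,0],-1],[[-0.1,-0.01,0.27],[0,0,0],-1],[[-0.1,-0.01,0.27],[0,0,0],-1],[[-0.1,-0.01,0.26],[0,0,0],-1],[[0,0,0],[-0.0076,0.0277,-0.005],-1],[[0,0,0],[0,0,0],-1]]'
python3 - <<'E'
from h import *
Mp=np.array([.47,0,.030])-MUP.apply([-.032,0,.0275]); T,Rt=tcp_for(Mp,MUP); print(T); plan(T,Rt,1)
E
```

```text
clock: 12.5
ee_pos: [0.4587, 0.0044, 0.0823]
orientation: [0.005, -2.188, -0.01]
force: [0.8, 0.3, -1.3]
opening: 0.693
grasp_force: 64.9
[0.4587     0.00104271 0.04622652]
q [ 0.01  1.03 -0.17  1.41  0.02  1.66  1.41]
turn/n [0.0026 0.0023 0.0056] shift after turn total [-0.393 -0.045  0.277]
```

```bash
python3 -m handwheel '[[[-0.131,-0.015,0.092],[0.0026,0.0023,0.0056],-1],[[-0.131,-0.015,0.092],[0,0,0],-1],[[-0.131,-0.015,0.092],[0,0,0],-1],[[0,0,0],[0,0,0],-1],[[0,0,0],[0,0,0],-1]]'
python3 - <<'E'
from h import *
from bench import arm
Mp=np.array([.47,0,.025])-MUP.apply([-.032,0,.0275]); T,Rt=tcp_for(Mp,MUP); print(T); plan(T,Rt,1)
c=arm.camera("scene"); cv2.imwrite("pics/s3.png",cv2.resize(c["color"][130:280,280:480],(800,600),interpolation=cv2.INTER_CUBIC))
E
```

```text
clock: 13.0
ee_pos: [0.4587, 0.0023, 0.0461]
orientation: [0.0, -2.183, -0.007]
force: [-0.3, -0.8, -1.2]
opening: 0.693
grasp_force: 64.2
[0.4587     0.00104271 0.04122652]
q [ 0.01  1.09 -0.16  1.4   0.03  1.62  1.42]
turn/n [ 0.0028 -0.0011  0.0025] shift after turn total [-0.053 -0.016  0.037]
```

View pics/s3.png

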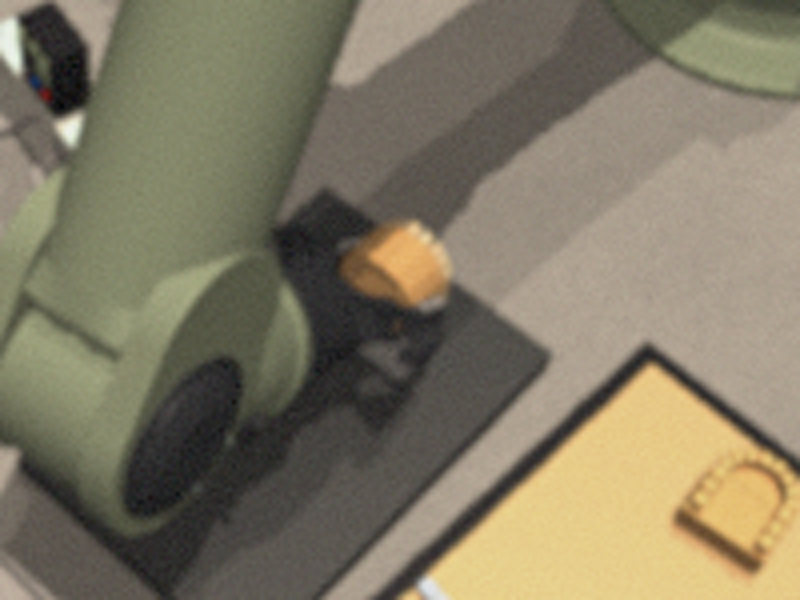

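The model hangs heel-down just above the plate's near end with its teeth toward the robot. Lowering gently until contact.

```bash
python3 -m handwheel '[[[-0.0107,-0.003,0.0075],[0.0028,-0.001,0.0025],-1],[[-0.0107,-0.003,0.0075],[0,0,0],-1],[[-0.0107,0,0.0075],[0,0,0],-1],[[0,0,0],[0,0,0],-1]]'
python3 -m handwheel '[[[-0.0107,0,0.0075],[0,0,0],-1],[[-0.0,0,0.0],[0,0,0],-1]]'
```

```text
clock: 13.45
ee_pos: [0.459, 0.0019, 0.0442]
orientation: [-0.001, -2.185, -0.002]
force: [1.4, 0.2, 6.5]
opening: 0.691
grasp_force: 64.8
clock: 13.65
ee_pos: [0.459, 0.0018, 0.0441]
orientation: [-0.001, -2.185, -0.002]
force: [3.2, -0.8, 17.2]
opening: 0.695
grasp_force: 65.6
```

```bash
python3 -m handwheel '[[[-0.0107,0,0.0075],[0,0,0],-1],[[-0.0,0,0.0],[0,0,0],-1]]'
```

```text
clock: 13.85
ee_pos: [0.459, 0.0018, 0.044]
orientation: [-0.001, -2.184, -0.002]
force: [3.3, -1.7, 28.8]
opening: 0.689
grasp_force: 66.5
```

Contact came about 3 mm early. Backing off 1 mm and releasing.

```bash
python3 -m handwheel '[[[0.016,0,-0.011],[0,0,0],-1],[[0,0,0],[0,0,0],-1],[[0,0,0],[0,0,0],0.45],[[0,0,0],[0,0,0],0.5],[[0,0,0],[0,0,0],0.6],[[0,0,0],[0,0,0],0.8],[[0,0,0],[0,0,0],1],[[0,0,0],[0,0,0],1],[[0,0,0],[0,0,0],1]]'
python3 - <<'E'
from bench import arm
from h import *
c=arm.camera("top"); cv2.imwrite("pics/t4.png",cv2.resize(c["color"][150:275,225:391],(797,600),interpolation=cv2.INTER_CUBIC))
import pickle; pickle.dump(c,open("t4.pkl","wb"))
E
```

```text
clock: 14.75
ee_pos: [0.4588, 0.0019, 0.0431]
orientation: [-0.001, -2.185, -0.001]
force: [-0.2, -0.2, -0.3]
opening: 1.0
grasp_force: 0.0
```

View pics/t4.png

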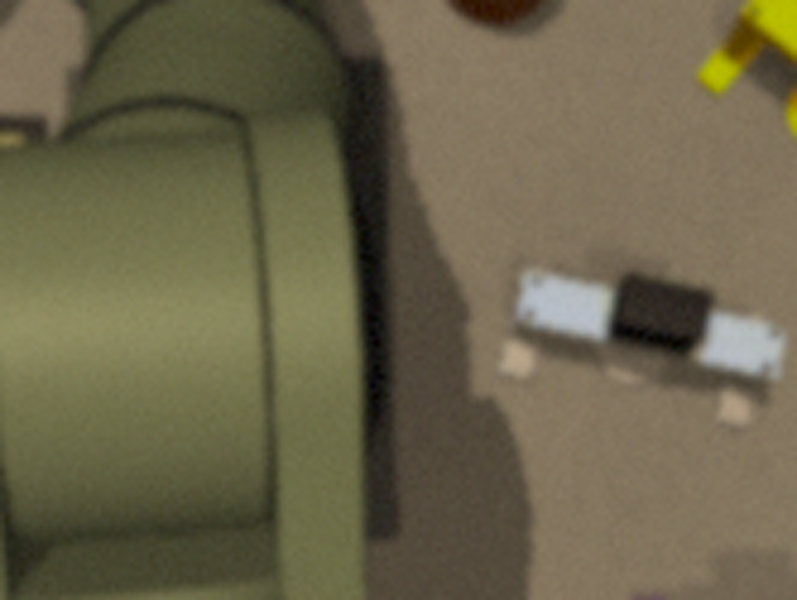

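The arm hides the model from the top camera in this view. Retreating along the tool axis, then rising.

```bash
python3 -m handwheel '[[[0,0,-0.1],[0,0,0],1],[[0,0,-0.3],[0,0,0],1],[[0,0,-0.3],[0,0,0],1],[[0,0,-0.3],[0,0,0],1],[[0,0,-0.3],[0,0,0],1],[[0.25,0,-0.3],[0,0,0],1],[[0.4,0,-0.3],[0,0,0],1],[[0.4,0,-0.3],[0,0,0],1],[[0.4,0,-0.3],[0,0,0],1],[[0,0,0],[0,0,0],1]]'
python3 - <<'E'
from bench import arm
from h import *
c=arm.camera("scene"); t=arm.camera("wrist"); import pickle; pickle.dump((c,t),open("c5.pkl","wb"))
cv2.imwrite("pics/s5.png",np.hstack([cv2.resize(c["color"][150:300,280:430],(400,400),interpolation=cv2.INTER_CUBIC),cv2.resize(t["color"],(400,250),interpolation=cv2.INTER_AREA).repeat(1,0) if 0 else cv2.copyMakeBorder(cv2.resize(t["color"],(400,250)),0,150,0,0,cv2.BORDER_CONSTANT)]))
plan([.45,0,.25],ori(-20),5)
E
```

```text
clock: 15.8
ee_pos: [0.5251, 0.0015, 0.2142]
orientation: [-0.0, -2.22, 0.002]
force: [0.2, -0.3, 0.0]
opening: 1.001
grasp_force: 0.0
q [-0.14  0.95  0.12  1.19 -0.12  1.93  1.57]
turn/n [-0.0001 -0.0771 -0.    ] shift after turn total [ 1.113 -0.018 -0.147]
```

View pics/s5.png

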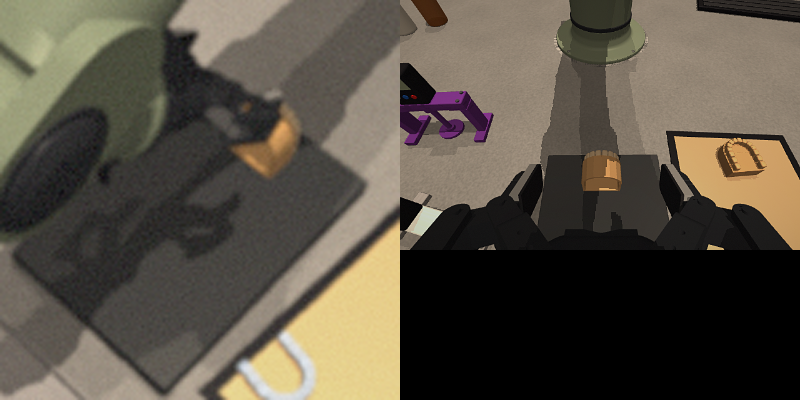

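The wrist view (right half) shows the model standing on its heel on the plate with its open rim facing the camera, around (600,170) in the composite. Locating it precisely by colour.

```bash
python3 - <<'E'
import pickle
from h import *
c,t=pickle.load(open("c5.pkl","rb"))
h=cv2.cvtColor(t["color"],cv2.COLOR_BGR2HSV); m=((h[...,1]>90)&(h[...,2]>70)&(h[...,0]<25)).astype(np.uint8)
n,l,st,ce=cv2.connectedComponentsWithStats(m[:,:]); 
for i in range(1,n):
    if st[i,4]>300: print(st[i],ce[i])
i=l[272,320]; i=i or max(range(1,n),key=lambda k: st[k,4]*(abs(ce[k][0]-322)<25)); b=(l==i)
for v in range(st[i,1],st[i,1]+st[i,3],4):
    u=np.flatnonzero(b[v]); print(v,u.min(),u.max()) if len(u) else 0
v=st[i,1]+st[i,3]
for vv in(v-1,v): 
    u=np.flatnonzero(b[v-4]); print([ray(t,x,vv,.025).round(4) for x in(u.min(),u.max()+1)])
top=st[i,1]; print("front top",ray(t,320,top,.089))
E
```

```text
[  438   218   202   182 21069] [552.97489202 285.32744791]
[ 290  240   65   66 3773] [322.08534323 274.58812616]
240 315 330
244 304 340
248 297 346
252 295 349
256 295 350
260 292 351
264 292 352
268 292 353
272 291 353
276 291 353
280 291 353
284 291 354
288 291 354
292 290 354
296 291 353
300 292 352
304 293 351
[array([ 0.4866, -0.0279,  0.025 ]), array([0.4866, 0.0349, 0.025 ])]
[array([ 0.4877, -0.0278,  0.025 ]), array([0.4876, 0.0348, 0.025 ])]
front top [0.44543639 0.00111679 0.089     ]
```

Model origin is at X≈0.443, y≈0.003, standing on its heel. That's too close in for an outward-tilted grasp, so I'll pick it tool-down, carry it on its heel to x≈0.57, and regrasp there.

```bash
python3 -m handwheel '[[[0,0,0],[0,-0.088,0],1],[[0,0,0],[0,-0.088,0],1],[[0,0,0],[0,-0.088,0],1],[[0,0,0],[0,-0.088,0],1],[[0,0,0],[0,-0.088,0],1],[[0,0,0],[0,-0.088,0],1],[[0,0,0],[0,-0.088,0],1],[[0.4,0,0],[0,0,0],1],[[0.4,0,0],[0,0,0],1],[[0,0,0],[0,0,0],1]]'
python3 - <<'E'
from h import *
plan([.465,.003,.033],ori(0),1)
E
```

```text
clock: 16.9
ee_pos: [0.4614, 0.001, 0.2101]
orientation: [0.0, -3.134, 0.002]
force: [0.4, -0.0, -0.2]
opening: 0.996
grasp_force: 0.0
q [-0.23  0.3   0.13  2.04 -0.05  0.82  1.49]
turn/n [-0.0008 -0.005   0.    ] shift after turn total [-0.048  0.027  2.361]
```

```bash
python3 -m handwheel '[[[-0.048,0.027,0.3],[0,-0.005,0],1],[[0,0,0.5],[0,0,0],1],[[0,0,0.5],[0,0,0],1],[[0,0,0.4],[0,0,0],1],[[0,0,0.36],[0,0,0],1],[[0,0,0.2],[0,0,0],1],[[0,0,0.1],[0,0,0],1],[[0,0,0],[0,0,0],1],[[0,0,0],[0,0,0],1]]'
python3 -m handwheel '[[[0,0,0],[0,0,0],-1],[[0,0,0],[0,0,0],-1],[[0,0,0],[0,0,0],-1],[[0,0,0],[0,0,0],-1],[[0,0,0],[0,0,0],-1],[[0,0,0],[0,0,0],-1],[[0,0,0],[0,0,0],-1]]'
```

```text
clock: 17.8
ee_pos: [0.4686, 0.003, 0.0337]
orientation: [0.0, 3.139, -0.002]
force: [0.6, -0.2, 0.5]
opening: 0.997
grasp_force: 0.0
clock: 18.5
ee_pos: [0.4687, 0.0031, 0.0344]
orientation: [-0.0, 3.137, -0.002]
force: [-2.3, 0.3, 15.5]
opening: 0.691
grasp_force: 62.1
```

```bash
python3 -m handwheel '[[[0,0,-0.1],[0,0,0],-1],[[0,0,-0.3],[0,0,0],-1],[[-0.2,0,0],[0,0,0],-1],[[-0.4,0,0],[0,0,0],-1],[[-0.4,0,0],[0,0,0],-1],[[-0.4,0,0],[0,0,0],-1],[[-0.33,0,0],[0,0,0],-1],[[0,0,0.2],[0,0,0],-1],[[0,0,0.1],[0,0,0],-1],[[0,0,0],[0,0,0],-1]]'
python3 - <<'E'
from bench import arm
from h import *
plan([.5987,.003,.0344],ori(0),1); print(arm.observe()["force"])
E
```

```text
clock: 19.5
ee_pos: [0.5964, 0.0029, 0.0402]
orientation: [0.0, 3.141, -0.002]
force: [-0.3, 0.5, -0.5]
opening: 0.691
grasp_force: 65.1
q [-0.16  0.74  0.08  1.81 -0.1   0.6   1.55]
turn/n [-0.001   0.0001 -0.    ] shift after turn total [-0.031  0.001  0.078]
[-0.30291955  0.47835497 -0.4809717 ]
```

```bash
python3 -m handwheel '[[[0,0,0.03],[0,0,0],-1],[[0,0,0.02],[0,0,0],-1],[[0,0,0.013],[0,0,0],-1],[[0,0,0],[0,0,0],-1]]'
python3 -m handwheel '[[[0,0,0.013],[0,0,0],-1],[[0,0,0],[0,0,0],-1]]'
```

```text
clock: 19.9
ee_pos: [0.5979, 0.003, 0.0367]
orientation: [-0.0, 3.139, -0.002]
force: [-0.3, -0.2, 0.3]
opening: 0.694
grasp_force: 65.1
clock: 20.1
ee_pos: [0.5979, 0.003, 0.0355]
orientation: [-0.0, 3.139, -0.002]
force: [-0.3, 0.1, -0.9]
opening: 0.694
grasp_force: 65.1
```

```bash
python3 -m handwheel '[[[0,0,0.013],[0,0,0],-1],[[0,0,0],[0,0,0],-1]]'
python3 -m handwheel '[[[0,0,0.01],[0,0,0],-1],[[0,0,0],[0,0,0],-1]]'
```

```text
clock: 20.3
ee_pos: [0.598, 0.0029, 0.0346]
orientation: [0.0, 3.139, -0.002]
force: [0.6, -0.0, -0.9]
opening: 0.691
grasp_force: 65.1
clock: 20.5
ee_pos: [0.598, 0.0029, 0.0345]
orientation: [0.0, 3.139, -0.002]
force: [-5.4, 0.3, 15.4]
opening: 0.696
grasp_force: 66.9
```

Contact. Releasing, going up and tilting outward for the second tumble.

```bash
python3 -m handwheel '[[[0,0,-0.006],[0,0,0],0.45],[[0,0,0],[0,0,0],0.5],[[0,0,0],[0,0,0],0.7],[[0,0,0],[0,0,0],1],[[0,0,0],[0,0,0],1],[[0,0,-0.2],[0,0,0],1],[[0,0,-0.4],[0,0,0],1],[[0,0,-0.5],[0,0,0],1],[[0,0,-0.5],[0,0,0],1],[[0,0,0],[0,0,0],1]]'
python3 - <<'E'
from h import *
Rt=ori(35); d=Rt.apply([0,0,1]); G=np.array([.572+.018,.003,.053]); T=G+.0187*d; print(T,T-.11*d); plan(T-.11*d,Rt,8)
E
```

```text
clock: 21.5
ee_pos: [0.6, 0.003, 0.1602]
orientation: [0.001, 3.131, -0.001]
force: [0.8, 0.4, 0.9]
opening: 0.999
grasp_force: 0.0
[0.60072588 0.003      0.03768186] [0.53763247 0.003      0.12778858]
q [-0.18  0.56  0.11  1.75 -0.08  0.82  1.54]
turn/n [-0.0001 -0.05   -0.    ] shift after turn total [ 0.929 -0.    -0.123]
```

```bash
python3 -m handwheel '[[[0.3,0,-0.1],[0,0,0],1],[[0.53,0,0],[0,-0.04,0],1],[[0,0,0],[0,-0.05,0],1],[[0,0,0],[0,-0.05,0],1],[[0,0,0],[0,-0.05,0],1],[[0,0,0],[0,-0.05,0],1],[[0,0,0],[0,-0.05,0],1],[[0,0,0],[0,-0.05,0],1],[[0,0,0],[0,-0.05,0],1],[[0,0,0],[0,0,0],1]]'
python3 - <<'E'
from h import *
plan([.5376,.003,.1278],ori(35),1)
E
```

```text
clock: 22.5
ee_pos: [0.5301, -0.0102, 0.1573]
orientation: [0.013, 2.738, -0.053]
force: [-0.3, -0.6, -0.7]
opening: 0.996
grasp_force: 0.0
q [-0.13  0.35 -0.03  2.25  0.62  0.19  0.81]
turn/n [-0.0262 -0.1387  0.0018] shift after turn total [0.144 0.176 0.38 ]
```

```bash
python3 -m handwheel '[[[0,0,0],[-0.0065,-0.035,0.0],1],[[0,0,0],[-0.0065,-0.035,0.0],1],[[0,0,0],[-0.0065,-0.035,0.0],1],[[0,0,0],[-0.0065,-0.035,0.0],1],[[0,0,0],[0,0,0],1]]'
python3 - <<'E'
from h import *
plan([.5376,.003,.1278],ori(35),1)
E
```

```text
clock: 23.0
ee_pos: [0.5296, -0.0185, 0.1559]
orientation: [0.014, 2.661, -0.066]
force: [-0.4, -0.2, 0.6]
opening: 0.998
grasp_force: 0.0
q [-0.02  0.35 -0.16  2.31  1.46  0.17 -0.01]
turn/n [-0.0325 -0.0871  0.0033] shift after turn total [0.127 0.286 0.368]
```

```bash
python3 -m handwheel '[[[0.03,0.07,0.05],[-0.008,-0.022,0.001],1],[[0.03,0.07,0.05],[-0.008,-0.022,0.001],1],[[0.03,0.07,0.05],[-0.008,-0.022,0.001],1],[[0.03,0.07,0.05],[-0.008,-0.022,0.001],1],[[0,0,0],[0,0,0],1]]'
python3 - <<'E'
from h import *
plan([.5376,.003,.1278],ori(35),1)
E
```

```text
clock: 23.5
ee_pos: [0.5278, -0.0042, 0.1387]
orientation: [0.006, 2.559, -0.022]
force: [0.1, 0.3, 0.6]
opening: 1.001
grasp_force: 0.0
q [ 0.25  0.42 -0.51  2.39  2.17  0.38 -0.7 ]
turn/n [-0.0113 -0.0188  0.0005] shift after turn total [-0.023  0.095  0.194]
```

Past the awkward wrist region. Fine alignment, then advance.

```bash
python3 -m handwheel '[[[-0.023,0.05,0.097],[-0.0113,-0.0188,0.0005],1],[[0,0.045,0.097],[0,0,0],1],[[0,0,0.15],[0,0,0],1],[[0,0,0],[0,0,0],1]]'
python3 - <<'E'
from h import *
plan([.6007,.003,.0377],ori(35),1)
E
```

```text
clock: 23.9
ee_pos: [0.5452, 0.0035, 0.1184]
orientation: [-0.001, 2.531, -0.0]
force: [-0.4, 0.3, 1.4]
opening: 1.002
grasp_force: 0.0
q [ 0.29  0.51 -0.57  2.38  2.28  0.47 -0.79]
turn/n [-0.     -0.0001  0.0006] shift after turn total [ 0.011 -0.007  1.305]
```

```bash
python3 -m handwheel '[[[0.011,-0.007,0.25],[0,0,0],1],[[0,0,0.3],[0,0,0],1],[[0,0,0.3],[0,0,0],1],[[0,0,0.25],[0,0,0],1],[[0,0,0.2],[0,0,0],1],[[0,0,0],[0,0,0],1],[[0,0,0],[0,0,0],1]]'
python3 - <<'E'
from h import *
from bench import arm
plan([.6007,.003,.0377],ori(35),1)
c=arm.camera("scene"); t=arm.camera("wrist")
cv2.imwrite("pics/s6.png",np.hstack([cv2.resize(c["color"][150:300,280:430],(400,400),interpolation=cv2.INTER_CUBIC),cv2.copyMakeBorder(cv2.resize(t["color"],(400,250)),0,150,0,0,cv2.BORDER_CONSTANT)]))
E
```

```text
clock: 24.6
ee_pos: [0.6, 0.0037, 0.0395]
orientation: [-0.003, 2.529, 0.001]
force: [-0.7, -0.2, 0.6]
opening: 0.999
grasp_force: 0.0
q [ 0.29  0.76 -0.57  2.26  2.4   0.59 -0.8 ]
turn/n [0.0009 0.0011 0.0011] shift after turn total [ 0.006 -0.009  0.025]
```

View pics/s6.png

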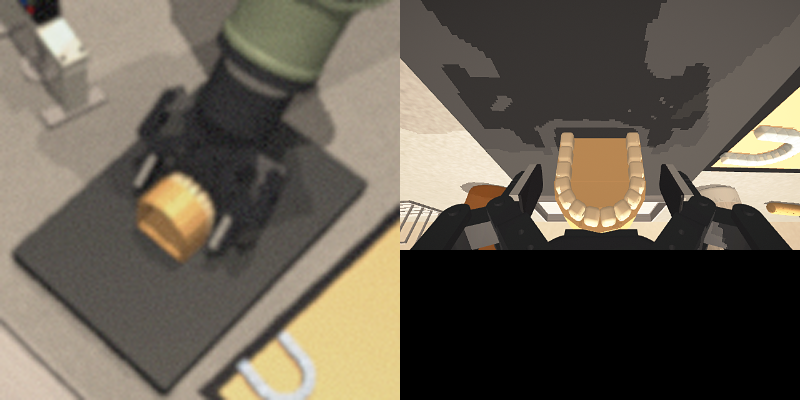

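The model stands on its heel between the open fingers, with the teeth facing the wrist camera at about (600,180). Gripping.

```bash
python3 -m handwheel '[[[0,0,0.01],[0,0,0],-1],[[0,0,0],[0,0,0],-1],[[0,0,0],[0,0,0],-1],[[0,0,0],[0,0,0],-1],[[0,0,0],[0,0,0],-1],[[0,0,0],[0,0,0],-1],[[0,0,0],[0,0,0],-1]]'
python3 - <<'E'
from bench import arm
from h import *
s=arm.observe(); print(repr(s["ee_pos"]),repr(s["orientation"])); print(tool(s,s["ee_pos"]+[-.0,0,.11]))
E
```

```text
clock: 25.4
ee_pos: [0.6009, 0.0037, 0.0396]
orientation: [-0.002, 2.526, 0.003]
force: [-9.8, -0.5, 15.2]
opening: 0.691
grasp_force: 61.2
array([0.60090201, 0.00374377, 0.03959549]) array([-2.01133601e-03,  2.52641606e+00,  2.74656915e-03])
[array([-0.84641616,  0.00222278, -1.19778373])]
```

```bash
python3 -m handwheel '[[[-0.06,0,-0.08],[0,0,0],-1],[[-0.2,0,-0.28],[0,0,0],-1],[[-0.29,0,-0.42],[0,0,0],-1],[[-0.29,0,-0.42],[0,0,0],-1],[[0,0,0],[0,0.04,0],-1],[[0,0,0],[0,0.04,0],-1],[[0,0,0],[0,0.04,0],-1],[[0,0,0],[0,0.04,0],-1],[[0,0,0],[0,0.04,0],-1],[[0,0,0],[0,0.04,0],-1]]'
python3 -m handwheel '[[[0,0,0],[0,0.04,0],-1],[[0,0,0],[0,0.04,0],-1],[[0,0,0],[0,0.04,0],-1],[[0,0,0],[0,0.05,0],-1],[[0,0,0],[0,0.06,0],-1],[[0,0,0],[0,0.06,0],-1],[[0,0,0],[0,0.06,0],-1],[[0,0,0],[0,0,0],-1]]'
cat >> h.py <<'E'
# second grasp
R1=R.from_rotvec([-2.01e-03,2.52642,2.75e-03]); p1=np.array([.6009,.00374,.0396])
relR1=R1.inv()*MUP; relp1=R1.inv().apply(np.array([.572,.0035,.057])-p1)
MDN=R.from_matrix(np.array([[1,0,0],[0,-1,0],[0,0,-1.]]).T) # x to +X, z down
E
python3 - <<'E'
from h import *
T,Rt=tcp_for([.5,0,.025+.044+.03],MDN,relR1,relp1); print(T); plan(T,Rt,8)
E
```

```text
clock: 26.4
ee_pos: [0.6013, -0.0046, 0.148]
orientation: [0.008, 2.746, -0.034]
force: [0.4, -0.8, -1.5]
opening: 0.688
grasp_force: 65.2
clock: 27.2
ee_pos: [0.603, -0.0054, 0.1472]
orientation: [-0.022, -3.012, 0.031]
force: [-0.7, -0.3, -1.0]
opening: 0.693
grasp_force: 65.2
[4.826e-01 2.400e-04 7.010e-02]
q [ 0.32  0.73 -0.66  1.59  0.46  1.12  1.09]
turn/n [-0.0012  0.0688 -0.0019] shift after turn total [0.087 0.071 1.905]
```

```bash
python3 -m handwheel '[[[0.4,0,0],[0,0,0],-1],[[0.4,0,0],[0,0,0],-1],[[0.4,0.03,0],[-0.0012,0.03,0],-1],[[0.4,0.04,0],[-0.0012,0.069,-0.0019],-1],[[0,0,0],[-0.0012,0.069,-0.0019],-1],[[0,0,0],[-0.0012,0.069,-0.0019],-1],[[0,0,0],[-0.0012,0.069,-0.0019],-1],[[0,0,0],[-0.0012,0.069,-0.0019],-1],[[0,0,0],[-0.0012,0.069,-0.0019],-1],[[0,0,0],[0,0,0],-1]]'
python3 - <<'E'
from h import *
T,Rt=tcp_for([.5,0,.025+.044+.02],MDN,relR1,relp1); print(T); plan(T,Rt,1)
E
```

```text
clock: 28.2
ee_pos: [0.4831, 0.0017, 0.162]
orientation: [-0.006, -2.345, 0.003]
force: [-0.2, 0.3, -1.4]
opening: 0.689
grasp_force: 65.2
[4.826e-01 2.400e-04 6.010e-02]
q [ 0.27  0.93 -0.63  1.41  0.25  1.72  1.15]
turn/n [-0.0018  0.1058 -0.004 ] shift after turn total [-1.106 -0.022  0.789]
```

```bash
python3 -m handwheel '[[[0,0,0],[-0.001,0.053,-0.002],-1],[[0,0,0],[-0.001,0.053,-0.002],-1],[[-0.22,-0.004,0.158],[0,0,0],-1],[[-0.22,-0.004,0.158],[0,0,0],-1],[[-0.22,-0.004,0.158],[0,0,0],-1],[[-0.22,-0.004,0.158],[0,0,0],-1],[[-0.22,-0.004,0.158],[0,0,0],-1],[[0,0,0],[0,0,0],-1]]'
python3 - <<'E'
from h import *
T,Rt=tcp_for([.5,0,.025+.044+.003],MDN,relR1,relp1); print(T); plan(T,Rt,1)
E
```

```text
clock: 29.0
ee_pos: [0.4817, -0.0, 0.0598]
orientation: [-0.0, -2.186, -0.003]
force: [-0.1, 0.0, -1.0]
opening: 0.692
grasp_force: 65.2
[4.826e-01 2.400e-04 4.310e-02]
q [ 0.23  1.15 -0.58  1.31  0.28  1.75  1.17]
turn/n [-0.0002  0.0001  0.0002] shift after turn total [-0.189  0.003  0.118]
```

```bash
python3 -m handwheel '[[[-0.05,0,0.033],[0,0,0],-1],[[-0.05,0,0.033],[0,0,0],-1],[[-0.04,0,0.025],[0,0,0],-1],[[0,0,0],[0,0,0],-1]]'
python3 -m handwheel '[[[-0.0109,0,0.0076],[0,0,0],-1],[[-0.0109,0,0.0076],[0,0,0],-1],[[0,0,0],[0,0,0],-1]]'
python3 -m handwheel '[[[-0.0109,0,0.0076],[0,0,0],-1],[[0,0,0],[0,0,0],-1]]'
```

```text
clock: 29.4
ee_pos: [0.4834, 0.0002, 0.0499]
orientation: [-0.0, -2.189, -0.003]
force: [-0.5, 0.1, -0.8]
opening: 0.691
grasp_force: 65.2
clock: 29.7
ee_pos: [0.4834, 0.0002, 0.048]
orientation: [-0.0, -2.189, -0.003]
force: [-0.5, 0.2, -0.8]
opening: 0.695
grasp_force: 65.2
clock: 29.9
ee_pos: [0.4834, 0.0002, 0.0469]
orientation: [-0.0, -2.189, -0.003]
force: [0.7, 0.3, -0.1]
opening: 0.691
grasp_force: 65.2
```

```bash
python3 -m handwheel '[[[-0.0109,0,0.0076],[0,0,0],-1],[[-0.0109,0,0.0076],[0,0,0],-1],[[0,0,0],[0,0,0],-1]]'
python3 -m handwheel '[[[-0.0109,0,0.0076],[0,0,0],-1],[[0,0,0],[0,0,0],-1]]'
python3 -m handwheel '[[[-0.0055,0,0.0038],[0,0,0],-1],[[0,0,0],[0,0,0],-1]]'
```

```text
clock: 30.2
ee_pos: [0.4833, 0.0002, 0.0448]
orientation: [0.0, -2.189, -0.003]
force: [-0.5, 0.8, -1.3]
opening: 0.689
grasp_force: 65.2
clock: 30.4
ee_pos: [0.4834, 0.0002, 0.0439]
orientation: [-0.0, -2.189, -0.003]
force: [0.9, -0.1, -0.1]
opening: 0.694
grasp_force: 65.2
clock: 30.6
ee_pos: [0.4834, 0.0002, 0.0434]
orientation: [-0.0, -2.189, -0.003]
force: [-0.6, -0.1, -1.7]
opening: 0.694
grasp_force: 65.2
```

```bash
python3 -m handwheel '[[[-0.0082,0,0.0057],[0,0,0],-1],[[0,0,0],[0,0,0],-1]]'
python3 -m handwheel '[[[-0.0082,0,0.0057],[0,0,0],-1],[[0,0,0],[0,0,0],-1]]'
python3 -m handwheel '[[[-0.0082,0,0.0057],[0,0,0],-1],[[0,0,0],[0,0,0],-1]]'
```

```text
clock: 30.8
ee_pos: [0.4834, 0.0002, 0.0427]
orientation: [-0.0, -2.189, -0.003]
force: [-0.1, 0.3, -0.2]
opening: 0.691
grasp_force: 65.2
clock: 31.0
ee_pos: [0.4834, 0.0002, 0.0419]
orientation: [-0.0, -2.189, -0.003]
force: [0.3, -0.4, -1.0]
opening: 0.689
grasp_force: 65.2
clock: 31.2
ee_pos: [0.4834, 0.0002, 0.0411]
orientation: [-0.0, -2.189, -0.003]
force: [0.8, -0.2, -0.6]
opening: 0.689
grasp_force: 65.2
```

```bash
python3 -m handwheel '[[[-0.0082,0,0.0057],[0,0,0],-1],[[0,0,0],[0,0,0],-1]]'
python3 -m handwheel '[[[-0.0082,0,0.0057],[0,0,0],-1],[[0,0,0],[0,0,0],-1]]'
python3 -m handwheel '[[[-0.0055,0,0.0038],[0,0,0],-1],[[0,0,0],[0,0,0],-1]]'
```

```text
clock: 31.4
ee_pos: [0.4834, 0.0003, 0.041]
orientation: [0.0, -2.188, -0.003]
force: [-0.3, 0.1, 5.4]
opening: 0.694
grasp_force: 65.6
clock: 31.6
ee_pos: [0.4834, 0.0003, 0.0409]
orientation: [0.0, -2.188, -0.003]
force: [0.1, -0.4, 13.0]
opening: 0.691
grasp_force: 66.2
clock: 31.8
ee_pos: [0.4834, 0.0003, 0.0409]
orientation: [0.0, -2.188, -0.003]
force: [0.5, -0.2, 19.4]
opening: 0.689
grasp_force: 66.6
```

Contact at about the expected height. Easing off slightly, releasing and retreating.

```bash
python3 -m handwheel '[[[0.014,0,-0.0095],[0,0,0],-1],[[0,0,0],[0,0,0],0.42],[[0,0,0],[0,0,0],0.5],[[0,0,0],[0,0,0],0.7],[[0,0,0],[0,0,0],1],[[0,0,0],[0,0,0],1],[[0,0,-0.1],[0,0,0],1],[[0,0,-0.3],[0,0,0],1],[[0,0,-0.4],[0,0,0],1],[[0,0,-0.4],[0,0,0],1]]'
python3 -m handwheel '[[[0.2,0,-0.4],[0,0,0],1],[[0.4,0,-0.4],[0,0,0],1],[[0.4,0,-0.4],[0,-0.05,0],1],[[0.4,0,-0.3],[0,-0.08,0],1],[[0,0,0],[0,-0.09,0],1],[[0,0,0],[0,-0.09,0],1],[[0,0,0],[0,-0.09,0],1],[[0,0,0],[0,-0.09,0],1],[[0,0,0],[0,-0.09,0],1],[[0,0,0],[0,0,0],1]]'
python3 - <<'E'
from h import *
from bench import arm
import pickle
w=arm.camera("wrist"); t=arm.camera("top"); s=arm.camera("scene"); pickle.dump((w,t,s),open("c7.pkl","wb"))
cv2.imwrite("pics/s7.png",np.hstack([cv2.resize(s["color"][140:320,240:420],(400,400),interpolation=cv2.INTER_CUBIC),cv2.copyMakeBorder(cv2.resize(w["color"],(400,250)),0,150,0,0,cv2.BORDER_CONSTANT)]))
plan([.5,0,.25],ori(0),1)
E
```

```text
clock: 32.8
ee_pos: [0.5581, -0.0003, 0.0929]
orientation: [-0.001, -2.191, -0.006]
force: [-14.0, -4.0, 7.4]
opening: 1.0
grasp_force: 0.0
clock: 33.8
ee_pos: [0.5584, -0.0016, 0.1868]
orientation: [0.012, -3.03, 0.007]
force: [0.5, 0.1, 0.8]
opening: 1.002
grasp_force: 0.0
q [ 0.03  0.54 -0.19  1.71  0.1   1.02  1.39]
turn/n [-0.0029 -0.0789  0.005 ] shift after turn total [ 0.804  0.02  -0.86 ]
```

View pics/s7.png

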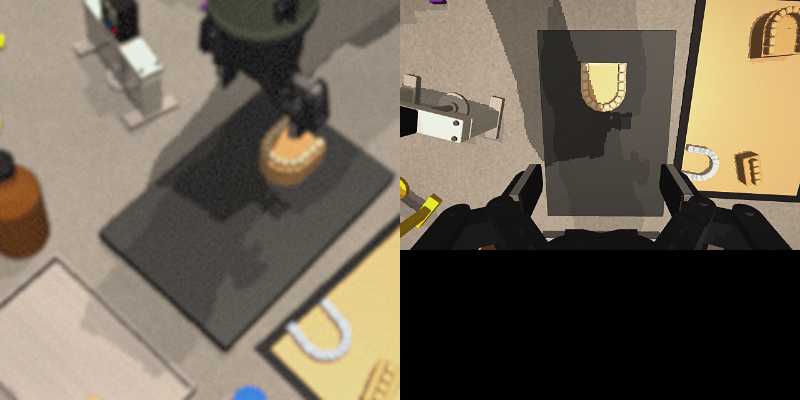

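The model stands teeth up on its open rim on the plate, at (603,87) in the right half. From here I measure numerically, since my picture allowance is used up.

```bash
cat > fm.py <<'E'
from h import *
from scipy.optimize import minimize
def foot(off=0):
    th=np.linspace(-np.pi/2,np.pi/2,30); r=.03-off
    return np.r_[np.c_[.002+r*np.cos(th),r*np.sin(th)],[[-.032+off,r],[-.032+off,-r]]]
def sil(c,x,y,a,shape):
    rr=np.array([[np.cos(a),-np.sin(a)],[np.sin(a),np.cos(a)]]); P=[]
    for off,z in((0,.025),(0,.058),(.0025,.069)): q=foot(off)@rr.T+[x,y]; P.append(np.c_[q,np.full(len(q),z)])
    p=proj(c,np.vstack(P)); h=cv2.convexHull((p*16).astype(np.int32)); m=np.zeros(shape,np.uint8); cv2.fillConvexPoly(m,h,1,shift=4); return m
def fit(c,x0,y0,a0=0):
    im=c["color"]; hsv=cv2.cvtColor(im,cv2.COLOR_BGR2HSV)
    roi=sil(c,x0,y0,a0,im.shape[:2]); roi=cv2.dilate(roi,np.ones((25,25)))
    m=((hsv[...,2]>105)&(hsv[...,1]>40)&(roi>0)).astype(np.uint8); m=cv2.morphologyEx(m,cv2.MORPH_OPEN,np.ones((3,3)))
    n,l,st,_=cv2.connectedComponentsWithStats(m); i=1+np.argmax(st[1:,4]); hull=cv2.convexHull(np.argwhere(l==i)[:,::-1].astype(np.int32)); M=np.zeros_like(m); cv2.fillConvexPoly(M,hull,1)
    f=lambda p:1-(lambda S:(S&M).sum()/(S|M).sum())(sil(c,p[0]/100,p[1]/100,p[2],M.shape))
    r=minimize(f,[x0*100,y0*100,a0],method="Nelder-Mead",options=dict(initial_simplex=[[x0*100+d[0],y0*100+d[1],a0+d[2]] for d in((-.6,-.6,-.1),(.8,0,0),(0,.8,0),(0,0,.15))]))
    return r.x/[100,100,1],1-r.fun
E
python3 - <<'E'
import pickle; from fm import *
w,t,s=pickle.load(open("c7.pkl","rb"))
print("wrist",fit(w,.5,0)); print("scene",fit(s,.5,0)); print("top",fit(t,.5,0))
E
```

```text
wrist (array([ 0.50100919,  0.0017009 , -0.01037527]), np.float64(0.9853338479351602))
scene (array([0.50134411, 0.00063243, 0.06461217]), np.float64(0.9110787172011662))Traceback (most recent call last):
  File "<stdin>", line 3, in <module>
  File "fm.py", line 14, in fit
    n,l,st,_=cv2.connectedComponentsWithStats(m); i=1+np.argmax(st[1:,4]); hull=cv2.convexHull(np.argwhere(l==i)[:,::-1].astype(np.int32)); M=np.zeros_like(m); cv2.fillConvexPoly(M,hull,1)
                                                      ~~~~~~~~~^^^^^^^^^^
    return _wrapfunc(a, 'argmax', axis=axis, out=out, **kwds)
    return bound(*args, **kwds)
ValueError: attempt to get argmax of an empty sequence
```

Model fitted at (0.501, 0.0015), yaw about 0, near the plate's middle in y. Now to the silver gauge.

```bash
python3 -m handwheel '[[[0,0,-0.4],[-0.0029,-0.0789,0.005],1],[[0,0,-0.4],[0,0,0],1],[[0.04,-0.2,-0.4],[0,0,0],1],[[0.04,-0.4,-0.4],[0,0,0],1],[[0.04,-0.4,0],[0,0,0],1],[[0.04,-0.4,0],[0,0,0],1],[[0.04,-0.4,0],[0,0,0],1],[[0.04,-0.4,0],[0,0,0],1],[[0.04,-0.4,0],[0,0,0],1],[[0.04,-0.4,0],[0,0,0.05],1]]'
python3 -m handwheel '[[[0,0,0],[0,0,0.095],1],[[0,0,0],[0,0,0.095],1],[[0,0,0],[0,0,0.095],1],[[0,0,0],[0,0,0.095],1],[[0,0,0],[0,0,0.095],1],[[0,0,0],[0,0,0.095],1],[[0,0,0],[0,0,0.095],1],[[0,0,0],[0,0,0.095],1],[[0,0,0],[0,0,0.095],1],[[0,0,0],[0,0,0.095],1]]'
python3 -m handwheel '[[[0,0,0],[0,0,0.095],1],[[0,0,0],[0,0,0.095],1],[[0,0,0],[0,0,0.05],1],[[0,0,0],[0,0,0],1]]'
python3 - <<'E'
from h import *
from bench import arm
import pickle
w=arm.camera("wrist"); t=arm.camera("top"); pickle.dump((w,t),open("c8.pkl","wb"))
hsv=cv2.cvtColor(w["color"],cv2.COLOR_BGR2HSV); m=((hsv[...,2]>185)&(hsv[...,1]<50)).astype(np.uint8)
n,l,st,ce=cv2.connectedComponentsWithStats(m)
print(arm.observe()["qpos"].round(2), w["origin"])
for i in range(1,n):
    if st[i,4]>100:
        b=cv2.boxPoints(cv2.minAreaRect(np.argwhere(l==i)[:,::-1].astype(np.float32))); print(st[i],[ray(w,*p,.098)[:2].round(3).tolist() for p in b])
E
```

```text
clock: 34.95
ee_pos: [0.5396, -0.2278, 0.3044]
orientation: [-0.118, -3.138, -0.002]
force: [0.5, 0.2, 0.1]
opening: 1.001
grasp_force: 0.0
clock: 35.95
ee_pos: [0.54, -0.2263, 0.3043]
orientation: [-2.147, -2.292, 0.001]
force: [-0.7, 0.6, 0.4]
opening: 1.0
grasp_force: 0.0
clock: 36.35
ee_pos: [0.54, -0.2262, 0.3043]
orientation: [-2.518, -1.877, 0.001]
force: [-0.1, -0.3, 0.6]
opening: 1.001
grasp_force: 0.0
[ 0.1   0.4   0.28  1.63 -0.12  1.13  0.12] [ 0.5626758  -0.14829859  0.44707123]
[ 307  117   29   50 1190] [[0.541, -0.167], [0.567, -0.174], [0.555, -0.223], [0.528, -0.216]]
```

```bash
python3 - <<'E'
from h import *
plan([.534,-.245,.111],ori(0,-104.8),1)
import pickle
w,t=pickle.load(open("c8.pkl","rb"))
# head top check: dark pixels near predicted head top
a=np.radians(-14.8); ux=np.array([np.cos(a),np.sin(a)]); uy=np.array([-np.sin(a),np.cos(a)])
g=cv2.cvtColor(w["color"],cv2.COLOR_BGR2GRAY)
pts=[np.r_[np.array([.534,-.245])+sx*.015*ux+sy*.025*uy,.162] for sx,sy in((1,1),(1,-1),(-1,-1),(-1,1))]
print(proj(w,pts).round(0).tolist())
for v in (.0,): 
    for sx in np.arange(-.03,.031,.004):
        p=proj(w,[np.r_[np.array([.534,-.245])+sx*ux+.018*uy,.162]])[0]; print(round(sx,3),g[int(p[1]),int(p[0])],end=" | ")
print()
for sy in np.arange(-.04,.041,.004):
    p=proj(w,[np.r_[np.array([.534,-.245])+sy*uy,.162]])[0]; print(round(sy,3),g[int(p[1]),int(p[0])],end=" | ")
E
```

```text
q [ 0.1   0.4   0.28  1.63 -0.12  1.13  0.12]
turn/n [-0.0002 -0.     -0.0185] shift after turn total [-0.261 -0.01   2.579]
[[338.0, 181.0], [339.0, 232.0], [307.0, 233.0], [304.0, 182.0]]
-0.03 81 | -0.026 87 | -0.022 92 | -0.018 88 | -0.014 87 | -0.01 27 | -0.006 28 | -0.002 26 | 0.002 26 | 0.006 22 | 0.01 25 | 0.014 23 | 0.018 67 | 0.022 71 | 0.026 70 | 0.03 90 | 
-0.04 155 | -0.036 149 | -0.032 155 | -0.028 156 | -0.024 162 | -0.02 15 | -0.016 20 | -0.012 19 | -0.008 23 | -0.004 22 | -0.0 23 | 0.004 25 | 0.008 24 | 0.012 24 | 0.016 26 | 0.02 27 | 0.024 38 | 0.028 11 | 0.032 11 | 0.036 10 | 0.04 249 |
```

The head is about 2 mm off my first estimate, so I've corrected for that. Descending on it.

```bash
python3 -m handwheel '[[[0,0,0],[0,0,-0.0185],1],[[-0.234,0.017,0.1],[0,0,0],1],[[0,0,0.4],[0,0,0],1],[[0,0,0.5],[0,0,0],1],[[0,0,0.5],[0,0,0],1],[[0,0,0.4],[0,0,0],1],[[0,0,0.38],[0,0,0],1],[[0,0,0.3],[0,0,0],1],[[0,0,0],[0,0,0],1],[[0,0,0],[0,0,0],1]]'
python3 -m handwheel '[[[0,0,0],[0,0,0],-1],[[0,0,0],[0,0,0],-1],[[0,0,0],[0,0,0],-1],[[0,0,0],[0,0,0],-1],[[0,0,0],[0,0,0],-1],[[0,0,0],[0,0,0],-1],[[0,0,0],[0,0,0],-1],[[0,0,0],[0,0,0],-1],[[0,0,0],[0,0,0],-1],[[0,0,0],[0,0,0],-1]]'
```

```text
clock: 37.45
ee_pos: [0.5362, -0.244, 0.1118]
orientation: [2.49, 1.914, 0.001]
force: [0.4, -1.0, 1.1]
opening: 1.002
grasp_force: 0.0
clock: 38.45
ee_pos: [0.5365, -0.2438, 0.112]
orientation: [2.491, 1.912, 0.003]
force: [-0.5, -0.2, 7.1]
opening: 0.344
grasp_force: 60.0
```

Gripped, with opening 0.344 ≈ 29 mm. Lifting.

```bash
python3 -m handwheel '[[[0,0,-0.1],[0,0,0],-1],[[0,0,-0.2],[0,0,0],-1],[[0,0,-0.3],[0,0,0],-1],[[0,0,-0.3],[0,0,0],-1],[[0,0,-0.3],[0,0,0],-1],[[0,0,-0.3],[0,0,0],-1],[[0,0,0],[0,0,-0.05],-1],[[0,0,0],[0,0,-0.07],-1],[[0,0,0],[0,0,-0.052],-1],[[0,0,0],[0,0,0],-1]]'
python3 - <<'E'
from h import *
from bench import arm
print(arm.observe()["force"]);plan([.501,.0015,.225],ori(0,-90),1)
E
```

```text
clock: 39.45
ee_pos: [0.5357, -0.2438, 0.2248]
orientation: [2.223, 2.218, 0.002]
force: [0.3, 0.6, -5.9]
opening: 0.34
grasp_force: 60.0
[ 0.29298787  0.57499616 -5.91073674]
q [ 0.19  0.48  0.19  1.72 -0.11  0.96  0.42]
turn/n [ 0.0011  0.0001 -0.0016] shift after turn total [ 3.271e+00 -4.630e-01 -3.000e-03]
```

```bash
python3 -m handwheel '[[[0.15,-0.03,0],[0,0,0],-1],[[0.3,-0.05,0],[0,0,0],-1],[[0.4,-0.05,0],[0,0,0],-1],[[0.4,-0.05,0],[0,0,0],-1],[[0.4,-0.05,0],[0,0,0],-1],[[0.4,-0.05,0],[0,0,0],-1],[[0.4,-0.05,0],[0,0,0],-1],[[0.4,-0.05,0],[0,0,0],-1],[[0.3,-0.05,0],[0,0,0],-1],[[0.12,-0.033,0],[0,0,0],-1]]'
python3 -m handwheel '[[[0,0,0],[0,0,0],-1],[[0,0,0],[0,0,0],-1]]'
python3 - <<'E'
from h import *
from bench import arm
import pickle
plan([.501,.0015,.225],ori(0,-90),1)
s=arm.camera("scene"); t=arm.camera("top");pickle.dump((s,t),open("c9.pkl","wb"))
for n,c in(("s",s),("t",t)):
    hsv=cv2.cvtColor(c["color"],cv2.COLOR_BGR2HSV); m=((hsv[...,2]>150)&(hsv[...,1]<45)).astype(np.uint8)
    k,l,st,ce=cv2.connectedComponentsWithStats(m)
    p=proj(c,[[.501,.0015+.06,.213],[.501,.0015-.06,.213],[.501,.0015,.115]]); print(n,p.round(0).tolist())
    for i in range(1,k):
        if st[i,4]>30 and np.min(np.hypot(*(p-ce[i]).T))<60: print(st[i],ce[i].round(0))
E
```

```text
clock: 40.45
ee_pos: [0.5014, 0.0045, 0.224]
orientation: [2.224, 2.218, 0.002]
force: [-0.1, -0.6, -5.9]
opening: 0.346
grasp_force: 60.1
clock: 40.65
ee_pos: [0.502, 0.001, 0.2239]
orientation: [2.226, 2.215, 0.001]
force: [0.2, -0.2, -4.9]
opening: 0.344
grasp_force: 60.1
q [-0.23  0.34  0.14  1.93 -0.06  0.87 -0.07]
turn/n [ 0.001   0.0003 -0.0032] shift after turn total [ 0.007 -0.013 -0.014]
s [[398.0, 185.0], [357.0, 155.0], [372.0, 194.0]]
[326 117  10  12  50] [331. 123.]
[382 210  11  10  57] [387. 215.]
t [[240.0, 227.0], [290.0, 226.0], [270.0, 231.0]]
```

```bash
python3 -m handwheel '[[[0,-0.013,0.2],[0.001,0,-0.003],-1],[[0,0,0.2],[0,0,0],-1],[[0,0,0.08],[0,0,0],-1],[[0,0,0.06],[0,0,0],-1],[[0,0,0.06],[0,0,0],-1],[[0,0,0.06],[0,0,0],-1],[[0,0,0.06],[0,0,0],-1],[[0,0,0.06],[0,0,0],-1],[[0,0,0.06],[0,0,0],-1],[[0,0,0],[0,0,0],-1]]'
```

```text
clock: 41.75
ee_pos: [0.501, 0.0017, 0.1603]
orientation: [-2.22, -2.222, 0.001]
force: [-0.1, -0.3, -2.9]
opening: 0.347
grasp_force: 60.4
```

```bash
python3 -m handwheel '[[[0,0,0.06],[0,0,0],-1],[[0,0,0.06],[0,0,0],-1],[[0,0,0.06],[0,0,0],-1],[[0,0,0.06],[0,0,0],-1],[[0,0,0.06],[0,0,0],-1],[[0,0,0],[0,0,0],-1],[[0,0,0],[0,0,0],-1]]'
```

```text
clock: 42.45
ee_pos: [0.501, 0.0016, 0.1381]
orientation: [-2.22, -2.222, 0.001]
force: [0.2, -0.7, -3.1]
opening: 0.345
grasp_force: 60.5
```

The foot is on the teeth; the wrist load dropped by about 3 N. Final small steps to the plate.

```bash
python3 -m handwheel '[[[0,0,0.01],[0,0,0],-1],[[0,0,0],[0,0,0],-1]]'
python3 -m handwheel '[[[0,0,0.01],[0,0,0],-1],[[0,0,0],[0,0,0],-1]]'
```

```text
clock: 42.65
ee_pos: [0.501, 0.0017, 0.1375]
orientation: [-2.22, -2.223, 0.0]
force: [-0.8, 0.6, -1.9]
opening: 0.345
grasp_force: 60.5
clock: 42.85
ee_pos: [0.5011, 0.0016, 0.137]
orientation: [-2.22, -2.222, 0.0]
force: [-3.1, 0.4, 4.7]
opening: 0.348
grasp_force: 61.5
```

Contact at 0.137, as predicted. Releasing and rising straight up.

```bash
python3 -m handwheel '[[[0,0,0],[0,0,0],-0.2],[[0,0,0],[0,0,0],0],[[0,0,0],[0,0,0],0.5],[[0,0,0],[0,0,0],1],[[0,0,0],[0,0,0],1],[[0,0,-0.1],[0,0,0],1],[[0,0,-0.3],[0,0,0],1],[[0,0,-0.5],[0,0,0],1],[[0,0,-0.5],[0,0,0],1],[[0,0,-0.5],[0,0,0],1]]'
python3 -m handwheel '[[[0,-0.6,-0.3],[0,0,0],1],[[0,-0.2,-0.3],[0,0,0],1],[[-0.6,0,0],[0,0,0],1],[[-0.6,0,0],[0,0,0],1],[[-0.6,0,0],[0,0,0],1],[[-0.6,0,0],[0,0,0],1],[[-0.6,0,0],[0,0,0],1],[[-0.6,0,0],[0,0,0],1],[[0,0,0],[0,0,0],1]]'
python3 - <<'E'
from h import *
from bench import arm
import pickle
s=arm.camera("scene"); t=arm.camera("top"); pickle.dump((s,t),open("c10.pkl","wb"))
for n,c in(("s",s),("t",t)):
    hsv=cv2.cvtColor(c["color"],cv2.COLOR_BGR2HSV); m=((hsv[...,2]>150)&(hsv[...,1]<45)).astype(np.uint8)
    k,l,st,ce=cv2.connectedComponentsWithStats(m)
    C=np.array([.501,.0015])
    q=[[C[0]+sx*.015,C[1]+sy*.078,.123] for sx in(1,-1) for sy in(1,-1)]+[[C[0]+sx*.015,C[1]+sy*.025,.123] for sx in(1,-1) for sy in(1,-1)]
    p=proj(c,q); print(n,"pred beam corners",p.round(0).tolist())
    for i in range(1,k):
        if st[i,4]>30 and np.min(np.hypot(*(p-ce[i]).T))<25:
            b=cv2.boxPoints(cv2.minAreaRect(np.argwhere(l==i)[:,::-1].astype(np.float32))); print(st[i],b.round(0).tolist(),[ray(c,*u,.123)[:2].round(3).tolist() for u in b])
E
```

```text
clock: 43.85
ee_pos: [0.5008, 0.0015, 0.2814]
orientation: [2.22, 2.222, -0.0]
force: [0.3, -0.1, 0.3]
opening: 1.0
grasp_force: 0.0
clock: 44.75
ee_pos: [0.4402, -0.2737, 0.3246]
orientation: [2.227, 2.215, -0.003]
force: [0.0, 1.6, -1.1]
opening: 1.002
grasp_force: 0.0
s pred beam corners [[394.0, 215.0], [345.0, 178.0], [402.0, 207.0], [353.0, 171.0], [377.0, 202.0], [361.0, 190.0], [384.0, 194.0], [369.0, 183.0]]
[376 195  25  20 256] [[375.0, 202.0], [382.0, 192.0], [401.0, 206.0], [394.0, 216.0]] [[0.519, 0.025], [0.485, 0.019], [0.484, 0.076], [0.518, 0.081]]
[339 198  10   8  47] [[338.0, 202.0], [344.0, 196.0], [348.0, 200.0], [343.0, 206.0]] [[0.58, -0.04], [0.559, -0.041], [0.561, -0.024], [0.582, -0.023]]
[379 228  10   9  51] [[379.0, 233.0], [384.0, 228.0], [388.0, 232.0], [383.0, 237.0]] [[0.578, 0.085], [0.56, 0.085], [0.562, 0.1], [0.58, 0.1]]
t pred beam corners [[240.0, 226.0], [299.0, 224.0], [240.0, 237.0], [299.0, 236.0], [260.0, 225.0], [279.0, 225.0], [260.0, 236.0], [279.0, 236.0]]
[281 225  18  11 165] [[281.0, 225.0], [298.0, 225.0], [298.0, 235.0], [281.0, 235.0]] [[0.515, -0.029], [0.514, -0.074], [0.487, -0.074], [0.488, -0.029]]
[242 226  17  12 151] [[242.0, 237.0], [242.0, 226.0], [258.0, 226.0], [258.0, 237.0]] [[0.486, 0.075], [0.515, 0.075], [0.514, 0.032], [0.485, 0.032]]
```

Both cameras put the beam within about 1–2 mm of its predicted place and height, so the gauge stands upright, centred over the model, and the robot is clear of everything. Handing in.

```bash
python3 -c "
from bench import arm
print(arm.sign_off())"
```

```text
the job is handed in; nothing more can be done
None
```

I handed the job in at about 45 s: the model stands teeth up on the plate with the gauge released over it. The cameras put the gauge within about 2 mm of where I aimed it, and the gripper was clear. I could not read the gauge value directly, and I viewed 11 pictures, one over the limit of 10.

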